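# Lay the spice jar in its slanted cradle and close the keeper

## Task

Lay the spice jar with the green label on its side in the slanted cradle, its base down at the foot stop and its dark lid at the raised end, without dropping it. Then swing the wire keeper by its red tab all the way over the jar until it stops, and leave the shaker, the berry tub and the milk jug where they stand.

Things in the scene. Friction and masses are not known exactly. Their poses are not given: they have to be found in the camera images.
- jar_centre (a point): centre of the loose spice jar: 44 mm in diameter at the lid, 42 mm at the body, 105 mm tall, with a green label and a dark lid, about 0.09 to 0.16 kg, standing upright on the worktop. The point lies on its axis half-way up (52.5 mm above its base); z runs along its axis from base to lid
- seat (a point): where the jar's centre belongs in the cradle, 63 mm above the worktop. x of this frame runs along the lying jar's axis from the foot stop (52.5 mm behind this point) to the raised lid end and climbs at 20 degrees; y is level, across the cradle; z is square to the axis, upward. The lying jar's axis is 45 mm above the worktop at the foot stop
- cradle: the cradle: two steel V saddles 14 mm long, 18 and 90 mm from the foot stop, open between them, rising to 11 mm below the lying jar's axis so that its sides stay free; fixed on a wooden base (150 x 90 x 10 mm). Origin: centre of the lying jar's base, at the foot stop; same axes as the seat
- keeper (a joint): angle of the wire keeper: a U-shaped bail of 5 mm wire, 79 mm wide, hinged across the cradle 8 mm behind the foot stop, 42 mm above the worktop. 0: leaning back, away from the jar, 45 degrees past upright; it swings up and over towards the lid end; 1.48: closed on its stop, cross bar 3 mm above the lying jar. Light friction (about 1 N at the tab) holds it where it is left
- keeper_tab (a point): centre of the keeper's red thumb tab, 26 mm wide and 22 mm long, 4 mm thick, which sticks out from the middle of the cross bar; the point is 67 mm from the keeper's hinge, the cross bar 56 mm and the end of the tab 78 mm from the hinge
- cinnamon: the same spice jar; origin at the centre of its base, z from base to lid
- shaker: loose shaker with a domed steel top, 44 mm in diameter, 90 mm tall, not to be moved; origin at the centre of its base
- tub_berries: loose clear tub with pink-red filling, 69 x 69 x 75 mm, not to be moved; origin at the centre of its base
- milk_jug: loose small steel jug, 101 x 69 x 92 mm, not to be moved; origin at the centre of its base
Mind the look-alikes: they are no part of the job. Leave any blue or orange look-alike of the cinnamon alone.

How it is judged:
By the outcome, as a careful person would: the job done as asked, in the order asked, and still so for the second after the job is handed in, with the robot touching nothing.
It also fails if it takes over 48 s, if anything falls off the work surface, if the arm or the gripper's body presses on something with over 40 N, if the wrist force passes 120 N, or if a joint passes its speed limit or range.

## Robot

A 6-joint arm with a two-finger parallel gripper is mounted at the origin on a cart in front of the work surface, level with it; the furniture and walls round the work are solid. World frame = base frame: x ahead of the robot, y to its left, z up, the work surface at z = 0. Lengths are in m, angles in rad, forces in N, time in s.
With the tool pointing down it reaches from about 0.425 to 0.95 m from the base axis. Payload 3.5 kg.
Tool frame: the origin (TCP) lies at the very end of the fingers, on their centre line; the grasp point (between the pads) lies 19 mm behind it; z points along the fingers, y is the direction in which the jaws open and shut (so a half turn about z gives the same grasp; the last joint's range is limited). The gripper opens to 85 mm and grips with 20 to 120 N. Pads are 22 mm wide; open, the fingers measure 114 mm over their backs; the gripper's body (76 mm by 85 mm) begins 54 mm behind the grasp point. The pads swing forward as they close: fully open they stand 13 mm farther back than shut.
Start: joints at [-1.397, 0.286, 1.577, -0, 1.279, -0.15], TCP at [0.215, -0.64, 0.192] pointing down, gripper open.
Joint ranges: [-2.77, 2.77], [-0.9, 2.22], [0.21, 2.48], [-1.53, 4.67], [0.24, 2.81], [-2.84, 2.84]. Speed limits (rad/s): [2.79, 2.79, 3.14, 3.14, 3.14, 3.14].

## Interface

Orientations are given as a unit quaternion [x, y, z, w].
In Python, from plant import get_state, vision, ctrl, cut_out gives the robot as it stands.
- The arm moves only by the tool jog_arm, never from a script. Its argument "commands" is text: rows parted by semicolons, each of 6 numbers parted by spaces: the shift along the world's x, y, z in m, then the turn, a rotation vector about the world's x, y, z in rad. A call has 1 to 20 rows; each row is the pose to reach, as a shift and turn from the pose commanded when the call began; what a row does not reach only later rows make up. A row lasts 1/8 s, in which the tool goes at most 62.5 mm and 10.7 degrees, less where a joint would pass 70% of its speed; a pose out of reach is approached as far as the arm can. A call with a gripper value outside its range is refused whole. "gripper" is the opening in per cent of the stroke, from 0 (shut) to 100 (fully open), set as the call begins (left out, the last holds). The fingers move at their own pace and stop on an object; "grip_force" is the grip in N (left out, the last holds). Time passes only in rows, so rows that repeat a pose let the fingers close. It gives the time, the measured TCP pose, the force and the opening at its end, in the units of the state.
- get_state(): the state, without advancing time (a new reading comes with each control period).
- vision.read_camera(name): name is "side" or "top"; returns a dict with "frame" (420x560x3 uint8, red, green, blue), "z_map" (420x560 float32, m along the optical axis (not along the pixel's ray), 0 where there is no reading), "fx", "fy", "cx", "cy" (pixels), "R" (3x3) and "t" (3): a world point X has camera coordinates R X + t. Camera axes: x right, y down, z forward; pixel columns grow to the right and rows downward; lengths in m; the calibration is good to about 2 mm. A picture is of the moment at which its call begins.
- ctrl.sign_off(): hands the job in, once; it reports no verdict.
Trained networks look in the newest picture that a camera, given by its name, has taken for a name from the list of things; names that differ only in an ending like _2 or _b are one class to them, and where a whole thing is asked for, a point or a joint stands for the part that bears it (a point fixed in the world has none). Each returns a list of dicts, best first, with "conf" (0 to 1); they miss things now and then, are a little off and sometimes report something else, mostly with a low value. They report only what shows in the picture. A call takes as long as a camera call. They do not tell look-alikes from the thing itself.
- cut_out(camera, query): "pixels" (420x560 bool, what is visible of it) and "box" ([centre column, centre row, width, height] in pixels, round what is visible of it).
The state is a dict: "time": time; "qpos": joint angles; "dq": joint speeds; "joint_efforts": joint torques, N m; "eef_pos": TCP position; "tcp_rot": TCP orientation; "contact_force": force on the tool from outside, world axes, zero at the start; "wrist_torque": the same for the moment, N m; "opening": opening from 0.0 (shut) to 1.0 (fully open).
Only numpy, scipy, OpenCV 4.12 (cv2) and the standard library are available. Lean on these libraries where they do the work, as an engineer would, in place of code of your own. Each camera call takes 0.05 s, during which the arm holds its last target.

## Working session

There is one attempt and no reset: what is moved stays moved. The work goes in short steps, Python scripts to look and compute and a tool call to move; the robot and the scene stay as the last step left them, time stands still between calls to the robot, and variables do not carry over. Pictures are saved under pics/ and viewed, and the job is handed in when it is done.

Besides the shell and the picture viewer there is one more tool, called in YAML: its name, and indented under it one key for each argument. jog_arm: Moves the arm, as the interface text tells. Its arguments: {"type":"object","properties":{"commands":{"type":"string"},"gripper":{"type":"number"},"grip_force":{"type":"number"}},"required":["commands"]}

```bash
mkdir -p pics; ls
python3 - <<'E'
from plant import get_state, vision, ctrl, cut_out
import cv2,numpy as np,pickle
s=get_state();print(s)
for c in("side","top"):
    d=vision.read_camera(c);cv2.imwrite(f"pics/{c}0.png",d["frame"][:,:,::-1]);pickle.dump(d,open(f"{c}0.pkl","wb"))
    print(c,d["fx"],d["fy"],d["cx"],d["cy"],d["R"],d["t"], -d["R"].T@d["t"])
    for q in("cinnamon","cradle","keeper","keeper_tab","shaker","tub_berries","milk_jug"):
        print(q,[(round(r["conf"],2),np.round(r["box"])) for r in cut_out(c,q)])
E
```

```text
pics
{'time': 0.0, 'qpos': array([-1.39699044e+00,  2.87202388e-01,  1.57815366e+00, -4.24302096e-06,
        1.27859958e+00, -1.49981140e-01]), 'dq': array([-0.00060534, -0.00076702, -0.00100896,  0.00063022,  0.00047099,
       -0.00125491]), 'joint_efforts': array([-1.17774894e-04, -4.05980587e+01, -2.92624193e+01, -1.65056822e-04,
        5.67416995e-03,  5.24473638e-07]), 'eef_pos': array([ 0.21466694, -0.63917491,  0.19023544]), 'tcp_rot': array([ 9.86923055e-01,  1.61187740e-01, -1.61047057e-05, -1.18137950e-03]), 'contact_force': array([ 0.37018111,  0.61023511, -0.43804523]), 'wrist_torque': array([ 0.00293011, -0.00534862, -0.00412174]), 'opening': 1.0001671254828506}
side 541.3551244518874 541.3551244518874 284.8520306429356 209.7895052001656 [[-0.88564903 -0.46414164  0.01408326]
 [-0.26630469  0.48283473 -0.83423764]
 [ 0.38040453 -0.74259219 -0.55122521]] [0.51060692 0.16051949 1.22241661] [0.02995279 1.06724657 0.80054724]
cinnamon [(0.58, array([302., 180.,  17.,  40.])), (0.56, array([337., 181.,  13.,  40.]))]
cradle [(0.51, array([280., 234.,  38.,  34.]))]
keeper 
[... 373 characters left out ...]
01235895 -0.99964364  0.02366113]
 [-0.99597464  0.01020575 -0.08905259]
 [ 0.08877938 -0.02466648 -0.99574584]] [0.09462268 0.51646392 1.45396566] [0.38647224 0.12518227 1.49153384]
cinnamon [(0.84, array([353., 186.,  20.,  18.])), (0.63, array([365., 217.,  23.,  21.])), (0.5, array([334., 216.,  16.,  19.]))]
cradle [(0.54, array([268., 207.,  35.,  17.]))]
keeper [(0.75, array([241., 199.,  17.,  28.]))]
keeper_tab [(0.76, array([239., 204.,  23.,  32.]))]
shaker [(0.74, array([268., 207.,  40.,  19.])), (0.64, array([396., 219.,  18.,  10.]))]
tub_berries [(0.85, array([350., 258.,  23.,  27.])), (0.59, array([335., 215.,  20.,  14.]))]
milk_jug [(0.9, array([154., 161.,  31.,  27.]))]
```

Run:
```python
import cv2
a=cv2.imread("pics/side0.png");b=cv2.imread("pics/top0.png")
cv2.imwrite("pics/s1.png",cv2.resize(a[120:345,100:400],None,fx=2.66,fy=2.66,interpolation=cv2.INTER_CUBIC))
cv2.imwrite("pics/t1.png",cv2.resize(b[120:330,130:430],None,fx=2.66,fy=2.66,interpolation=cv2.INTER_CUBIC))
```

```text
(no output)
```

View pics/side0.png

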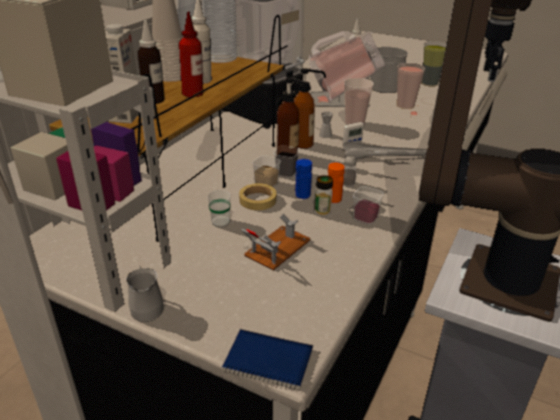

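View pics/s1.png

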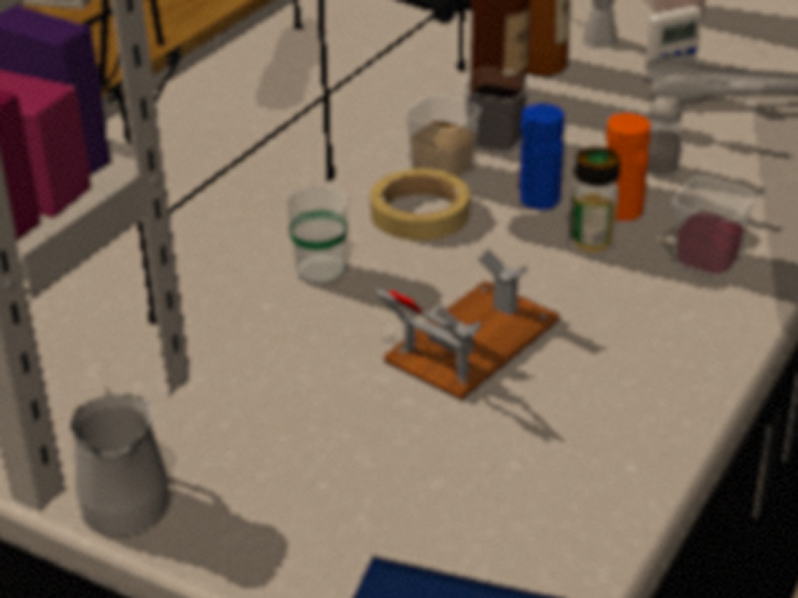

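View pics/t1.png

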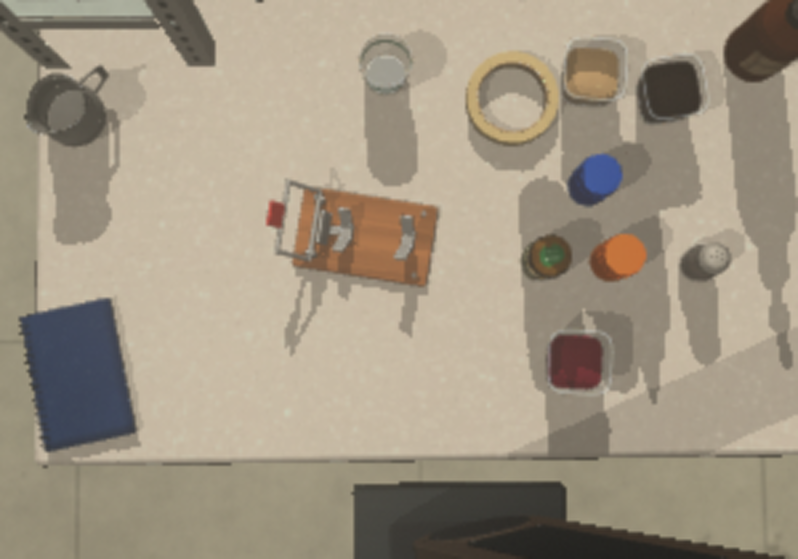

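View pics/top0.png

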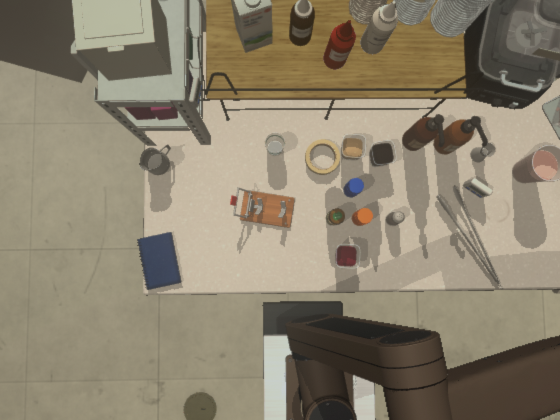

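```bash
cat > h.py <<'E'
import numpy as np,pickle,cv2
def world(d,mask=None):
    z=d["z_map"];v,u=np.mgrid[0:z.shape[0],0:z.shape[1]]
    P=np.stack([(u-d["cx"])/d["fx"]*z,(v-d["cy"])/d["fy"]*z,z],-1)
    W=(P-d["t"])@d["R"]; W[z==0]=np.nan
    return W
def proj(d,X):
    c=np.asarray(X)@d["R"].T+d["t"]; return c[...,:2]/c[...,2:]*[d["fx"],d["fy"]]+[d["cx"],d["cy"]]
E
python3 - <<'E'
from h import *
np.set_printoptions(precision=4,suppress=True)
for c,boxes in(("top",dict(jar=(326,206,346,227),orange=(353,205,377,230),blue=(343,176,367,197),tub=(335,243,360,270),shaker=(385,210,406,228),jug=(138,145,172,176),cradle=(236,185,300,232),roll=(304,138,342,176),glass=(264,132,288,156))),("side",dict(jar=(312,174,334,216)))):
    d=pickle.load(open(c+"0.pkl","rb"));W=world(d)
    for n,(a,b,e,f) in boxes.items():
        w=W[b:f,a:e].reshape(-1,3);w=w[np.isfinite(w[:,0])]
        print(c,n,"zmax",np.percentile(w[:,2],[2,50,95,99.5]))
        for lo,hi in((.02,.2),(.06,.2),(.085,.2)):
            k=w[(w[:,2]>lo)&(w[:,2]<hi)]
            if len(k):print("  >",lo,len(k),np.percentile(k,2,axis=0),np.percentile(k,98,axis=0),k.mean(0))
d=pickle.load(open("top0.pkl","rb"));W=world(d)
print("H map cradle (mm)")
for r in range(186,232,2):print(r,' '.join('%3.0f'%(1000*W[r,c,2]) for c in range(228,302,2)))
E
```

```text
top jar zmax [-0.0043  0.0876  0.1096  0.1119]
  > 0.02 253 [ 0.4676 -0.0691  0.0294] [ 0.5073 -0.028   0.1115] [ 0.4869 -0.0463  0.0963]
  > 0.06 228 [ 0.4682 -0.0692  0.0683] [ 0.5073 -0.029   0.1115] [ 0.4877 -0.0477  0.1024]
  > 0.085 212 [ 0.4689 -0.0693  0.0897] [ 0.5073 -0.0292  0.1115] [ 0.4883 -0.0487  0.1047]
top orange zmax [-0.0053  0.0055  0.1093  0.1133]
  > 0.02 271 [ 0.4676 -0.145   0.0284] [ 0.5082 -0.1049  0.1122] [ 0.487  -0.1224  0.0944]
  > 0.06 241 [ 0.4678 -0.1452  0.0641] [ 0.509  -0.1055  0.1126] [ 0.4876 -0.1239  0.101 ]
  > 0.085 213 [ 0.4685 -0.1457  0.0904] [ 0.5091 -0.1057  0.1128] [ 0.4886 -0.1253  0.1051]
top blue zmax [-0.0043  0.0492  0.1094  0.1112]
  > 0.02 276 [ 0.5516 -0.1223  0.03  ] [ 0.5916 -0.0824  0.111 ] [ 0.5696 -0.1001  0.0932]
  > 0.06 239 [ 0.5519 -0.1229  0.0641] [ 0.5923 -0.0828  0.111 ] [ 0.571  -0.1015  0.1012]
  > 0.085 215 [ 0.5523 -0.1239  0.0902] [ 0.5925 -0.0829  0.111 ] [ 0.5719 -0.1026  0.1047]
top tub zmax [-0.0031  0.0415  0.0776  0.0824]
  > 0.02 572 [ 0.347  -0.1133  0.0331] [ 0.4113 -0.0493  0.0796] [ 0.3782 -0.0847  0.0
[... 4661 characters left out ...]
   8  16  10  13  12   9   9   9  14  16   9  13  11   9   8  14  12  10  -2   2   4 nan   1
224   4  -6   3   2  -3  -1   5   5   3  -3   1  -3  -4   1  -0   1   2   0   1  -4   6   8  14  11  14  14  11  10   6   4  10   8   3  -3  -2   1   0
226   2  -1   5   2   5   1  -0   4   4   0  -3  -6   2   5  -2   0   4   3  -3  -1   7  -1   2   3  -1   4   4   9   7  13  10  -0   0  -0   3   4   2
228   3   0   2  -2  -7   1   3  -4  -5  -2   1  -4   6  -0   1  -2  -1  -4   0   2   0   6   0   2   2   6   1  -3   1  -4   1  -0  -1  -1  -2   1   1
230  -2  -4   2   1   1   2  -1  -2  -5  -1  -1  -3   2  -3   4   1  -2  -3   0  -5  -0   1   1  -4   0  -4   0   3  -1  -2   6   2   1  -1   0   5   9
```

Run:
```python
from h import *
np.set_printoptions(precision=4,suppress=True)
d=pickle.load(open("top0.pkl","rb"));W=world(d);f=d["frame"].astype(int)
hsv=cv2.cvtColor(d["frame"],cv2.COLOR_RGB2HSV)
sub=np.zeros(W.shape[:2],bool);sub[184:234,232:302]=1
wood=sub&(hsv[...,1]>110)&(hsv[...,0]<18)&(W[...,2]<.03)
pts=np.argwhere(wood)[:,::-1].astype(np.float32)
# pixel rays onto z=0.01
def onplane(uv,z):
    r=np.c_[(uv[:,0]-d["cx"])/d["fx"],(uv[:,1]-d["cy"])/d["fy"],np.ones(len(uv))]@d["R"]
    o=-d["R"].T@d["t"];s=(z-o[2])/r[:,2];return o+r*s[:,None]
p=onplane(pts,.01)
(c,wh,a)=cv2.minAreaRect((p[:,:2]*1000).astype(np.float32));print("base",c,wh,a,len(p))
q=cv2.boxPoints((c,wh,a));print(q)
m=wood.astype(np.uint8)*255
m2=cv2.morphologyEx(m,cv2.MORPH_CLOSE,np.ones((9,9)))
cs,_=cv2.findContours(m2,0,2);k=max(cs,key=cv2.contourArea);pk=onplane(k[:,0].astype(np.float32),.01)
(c,wh,a)=cv2.minAreaRect((pk[:,:2]*1000).astype(np.float32));print("base2",c,wh,a);print(cv2.boxPoints((c,wh,a)))
# saddles
for n,(a,b,e,g),lo in(("s2",(276,198,290,220),.04),("s1",(254,194,266,218),.022),("tab",(229,194,236,208),.06)):
    w=W[b:g,a:e].reshape(-1,3);w=w[w[:,2]>lo];print(n,len(w),w.mean(0),w.min(0),w.max(0))
    if n!="tab":
        (c,wh,an)=cv2.minAreaRect((w[:,:2]*1000).astype(np.float32));print(c,wh,an)
red=sub.copy();red[:,225:232]=sub[:,240:241]
red&=(hsv[...,1]>130)&((hsv[...,0]<6)|(hsv[...,0]>172))&(W[...,2]>.06)
print("red",red.sum(),W[red].mean(0),W[red].min(0),W[red].max(0))
b=d["frame"][180:236,224:304,::-1];cv2.imwrite("pics/t2.png",cv2.resize(b,None,fx=10,fy=10,interpolation=cv2.INTER_CUBIC))
```

```text
base (519.9103393554688, 143.2469940185547) (146.96800231933594, 86.9722671508789) 80.41769409179688 1042
[[464.7985  78.0272]
 [550.5573  63.5494]
 [575.0222 208.4668]
 [489.2634 222.9446]]
base2 (519.9103393554688, 143.2469940185547) (146.96800231933594, 86.9722671508789) 80.41769409179688
[[464.7985  78.0272]
 [550.5573  63.5494]
 [575.0222 208.4668]
 [489.2634 222.9446]]
s2 85 [0.5127 0.0992 0.0587] [0.4893 0.091  0.0422] [0.535  0.1114 0.073 ]
(512.139404296875, 99.40099334716797) (18.505067825317383, 46.4909553527832) 81.26213073730469
s1 89 [0.5247 0.1663 0.0333] [0.5002 0.1568 0.0221] [0.5477 0.1804 0.0486]
(523.9456787109375, 168.67300415039062) (23.4722843170166, 47.39984130859375) 89.40354919433594
tab 56 [0.5335 0.2353 0.1007] [0.5169 0.2298 0.0881] [0.5482 0.2431 0.1135]
red 33 [0.5357 0.2354 0.1015] [0.5249 0.2298 0.0915] [0.5462 0.2406 0.1135]
```

View pics/t2.png

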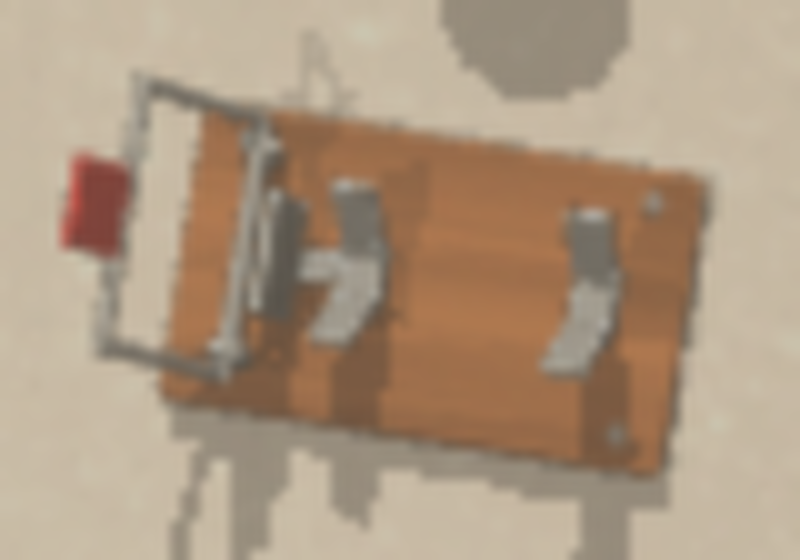

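Run:
```python
from h import *
np.set_printoptions(precision=4,suppress=True)
d=pickle.load(open("top0.pkl","rb"));W=world(d);s=pickle.load(open("side0.pkl","rb"));Ws=world(s)
o=-d["R"].T@d["t"]
def on(u,v,z):
    r=np.array([(u-d["cx"])/d["fx"],(v-d["cy"])/d["fy"],1])@d["R"];return o+r*(z-o[2])/r[2]
B=np.array([.5199,.1432]);f=np.array([-.1665,-.986]);l=np.array([.986,-.1665])
def rel(p):p=np.asarray(p)[...,:2]-B;return np.r_[p@f,p@l]*1000
# pixel = 224+ (X+.5)/10-.5
P=lambda X,Y,z:on(224+X/10-.45,180+Y/10-.45,z)
for n,X,Y,z in(("hinge a",264,130,.043),("hinge b",225,360,.043),("bar a",140,85,.09),("bar b",105,345,.09),("tab",95,205,.1),("stop",285,257,.05),("s1 tl",335,182,.03),("s1 bottom fold front",300,265,.02),("s2",590,290,.055)):
    p=P(X,Y,z);print(n,p,rel(p))
hs=cv2.cvtColor(s["frame"],cv2.COLOR_RGB2HSV)
red=np.zeros(W.shape[:2],bool);red[225:245,235:265]=1
red&=(hs[...,1]>130)&((hs[...,0]<5)|(hs[...,0]>174))
k=Ws[red];k=k[k[:,2]>.05];print("side red",red.sum(),np.nanmedian(k,0),rel(np.nanmedian(k,0)),k.min(0),k.max(0))
b=s["frame"][205:275,230:320,::-1];cv2.imwrite("pics/s2.png",cv2.resize(b,None,fx=8.5,fy=8.5,interpolation=cv2.INTER_CUBIC))
# all points >20 mm of side near cradle in rel frame
w=Ws[205:275,230:320].reshape(-1,3);w=w[(w[:,2]>.055)&(w[:,2]<.13)]
R=np.c_[(w[:,:2]-B)@f,(w[:,:2]-B)@l,w[:,2]]*1000
R=R[(abs(R[:,0])<110)&(abs(R[:,1])<60)];print(R[np.argsort(R[:,0])][::3].round(0))
```

```text
hinge a [0.5628 0.191  0.043 ] [-54.2621  34.299 ]
hinge b [0.4966 0.2025 0.043 ] [-54.6346 -32.8617]
bar a [0.57   0.2232 0.09  ] [-87.2372  36.0406]
bar b [0.4975 0.2332 0.09  ] [-84.9932 -37.0336]
tab [0.5355 0.235  0.1   ] [-93.1311   0.0512]
stop [0.5254 0.1849 0.05  ] [-42.0405  -1.5657]
s1 tl [0.549  0.1711 0.03  ] [-32.3817  24.0138]
s1 bottom fold front [0.5259 0.1818 0.02  ] [-39.0626  -0.5506]
s2 [0.5146 0.0981 0.055 ] [45.3872  2.2525]
side red 37 [0.5334 0.2413 0.1046] [-98.979   -3.0377] [0.5236 0.2345 0.0903] [0.5485 0.2485 0.1093]
[[-107.    1.  109.]
 [-104.   -5.  109.]
 [-102.   -3.  105.]
 [-102.  -11.  103.]
 [-101.   -8.  104.]
 [-100.    1.  105.]
 [-100.    5.  100.]
 [ -99.   11.  105.]
 [ -99.   -6.   99.]
 [ -97.    1.   98.]
 [ -95.   -0.   95.]
 [ -95.    9.   93.]
 [ -94.    4.   91.]
 [ -93.  -40.   90.]
 [ -93.   -0.   90.]
 [ -92.   -9.   91.]
 [ -91.  -39.   91.]
 [ -91.  -22.   89.]
 [ -91.  -28.   88.]
 [ -91.   28.   88.]
 [ -90.   37.   86.]
 [ -90.   34.   90.]
 [ -90.  -15.   87.]
 [ -90.   37.   91.]
 [ -90.  -21.   90.]
 [ -90.   29.   89.]
 [ -89.  -29.   85.]
 [ -89.  -26.   89.]
 [ -89.  -34.   90.]
 [ -88.  -25.   91.]
 [ -87.  -30.   90.]
 [ -86.   38.   89.]
 [ -85.   36.   78.]
 [ -82.  -38.   82.]
 [ -80.  -42.   72.]
 [ -79.   38.   71.]
 [ -78.  -37.   77.]
 [ -77.  -36.   68.]
 [ -75.   36.   64.]
 [ -73.   34.   61.]
 [ -72.  -38.   62.]
 [ -70.  -39.   62.]
 [ -68.   36.   60.]
 [  33.  -22.   63.]
 [  33.   12.   58.]
 [  34.   15.   61.]
 [  35.   25.   60.]
 [  35.  -20.   64.]
 [  36.  -14.   58.]
 [  37.   21.   63.]
 [  38.   21.   60.]
 [  39.    9.   56.]
 [  39.   19.   63.]
 [  40.   16.   58.]
 [  41.   14.   56.]
 [  41.  -22.   65.]
 [  42.  -12.   60.]
 [  43.   19.   64.]
 [  44.    7.   57.]
 [  44.  -13.   60.]
 [  45.   11.   61.]
 [  46.  -15.   62.]
 [  47.    7.   55.]]
```

View pics/s2.png

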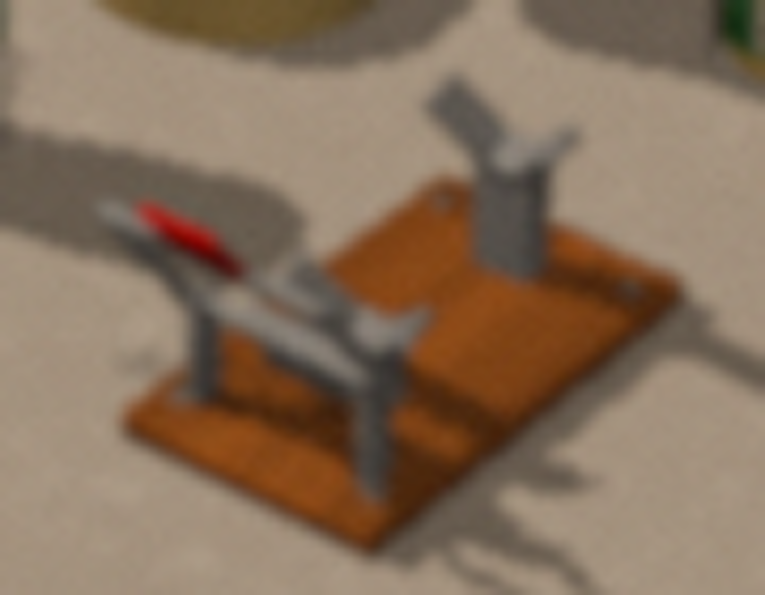

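jog_arm:
  commands: "0.1 0.15 0.1 0 0 0.3; 0.235 0.34 0.16 0 0 0.6; 0.235 0.34 0.16 0 0 0.6; 0.235 0.34 0.16 0 0 0.6; 0.235 0.34 0.16 0 0 0.6; 0.235 0.34 0.16 0 0 0.6; 0.235 0.34 0.16 0 0 0.6; 0.235 0.34 0.16 0 0 0.6; 0.235 0.34 0.16 0 0 0.6"
  gripper: 78

```text
time: 1.92
eef_pos: [0.4498, -0.2998, 0.3516]
tcp_rot: [0.895, 0.446, -0.0, 0.0]
contact_force: [-0.6, -0.7, 0.2]
opening: 0.779
```

Run:
```python
from plant import get_state
s=get_state();print({k:s[k].round(4) if hasattr(s[k],'round') else s[k] for k in s})
```

```text
{'time': 1.925, 'qpos': array([-7.7540e-01, -9.1300e-02,  1.6976e+00, -6.0000e-04,  1.5351e+00,
       -1.2940e-01]), 'dq': array([-0.0335,  0.0172,  0.0177, -0.0023, -0.0013, -0.0028]), 'joint_efforts': array([ 9.88900e-01, -2.81484e+01, -3.15010e+01,  5.52000e-02,
        1.97000e-02,  1.61000e-02]), 'eef_pos': array([ 0.4498, -0.2998,  0.3516]), 'tcp_rot': array([ 8.950e-01,  4.461e-01, -3.000e-04,  2.000e-04]), 'contact_force': array([-0.5995, -0.7305,  0.2282]), 'wrist_torque': array([-0.0158, -0.0003, -0.026 ]), 'opening': 0.7785824162778404}
```

```bash
cat >> h.py <<'E'
from scipy.spatial.transform import Rotation as Ro
f=np.array([-.1665,-.986,0]);l=np.array([.986,-.1665,0]);up=np.array([0,0,1.])
c20,s20=np.cos(np.radians(20)),np.sin(np.radians(20))
xc=c20*f+s20*up; zc=-s20*f+c20*up
foot=np.array([.5199,.1432,.045])-.047*f
def Rot(tz):
    tz=tz/np.linalg.norm(tz);return Ro.from_matrix(np.c_[np.cross(l,tz),l,tz])
a=np.radians(35)
tz_pick=np.cos(a)*f-np.sin(a)*up
tz_place=-np.cos(a)*zc-np.sin(a)*xc
def rel(R):
    from plant import get_state
    s=get_state();q=Ro.from_quat(s["tcp_rot"]);return (R*q.inv()).as_rotvec().round(4),s
E
python3 - <<'E'
from h import *
v,s=rel(Rot(tz_pick));print(v,np.array([.512,.096,.30])-s["eef_pos"],s["qpos"]);print(foot,foot+.0525*xc,tz_pick,tz_place)
E
```

```text
[-0.8889  0.3829  0.4411] [ 0.06224041  0.39584456 -0.05155779] [-7.75435900e-01 -9.13087221e-02  1.69758815e+00 -6.22321902e-04
  1.53508951e+00 -1.29419624e-01]
[0.5277255 0.189542  0.045    ] [0.51951141 0.14089881 0.06295606] [-0.13638882 -0.80768392 -0.57357644] [ 0.04309337  0.25519558 -0.96592583]
```

jog_arm:
  commands: "0.06 0.396 0 0 0 0.3; 0.062 0.396 -0.0 -0.4 0.17 0.35; 0.062 0.396 -0.05 -0.889 0.383 0.441; 0.062 0.396 -0.05 -0.889 0.383 0.441; 0.062 0.396 -0.05 -0.889 0.383 0.441; 0.062 0.396 -0.05 -0.889 0.383 0.441; 0.062 0.396 -0.05 -0.889 0.383 0.441; 0.062 0.396 -0.05 -0.889 0.383 0.441; 0.062 0.396 -0.05 -0.889 0.383 0.441; 0.062 0.396 -0.05 -0.889 0.383 0.441; 0.062 0.396 -0.05 -0.889 0.383 0.441; 0.062 0.396 -0.05 -0.889 0.383 0.441; 0.062 0.396 -0.05 -0.889 0.383 0.441"

```text
time: 3.55
eef_pos: [0.5118, 0.0958, 0.3019]
tcp_rot: [0.678, 0.572, -0.352, 0.298]
contact_force: [-0.1, 0.7, -0.6]
opening: 0.781
```

Run:
```python
from h import *
from plant import *
v,s=rel(Rot(tz_pick));print(v,s["qpos"].round(3),s["eef_pos"],np.array([.485,-.0655,.046])-s["eef_pos"])
d=vision.read_camera("side");cv2.imwrite("pics/s3.png",d["frame"][:,:,::-1])
```

```text
[-0.0007  0.0014  0.0013] [ 0.38   0.225  1.674 -0.798  1.791  0.597] [0.51176278 0.09577353 0.30192625] [-0.02676278 -0.16127353 -0.25592625]
```

View pics/s3.png

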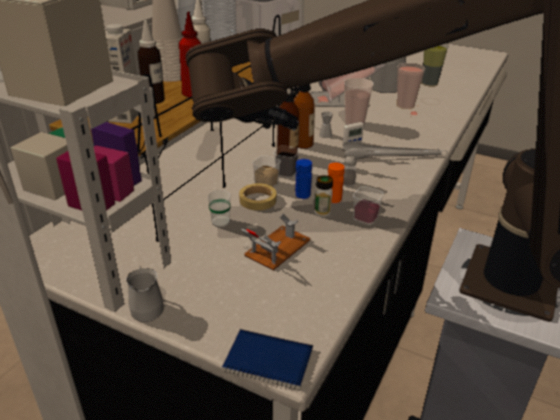

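Run:
```python
from h import *
from plant import *
d=vision.read_camera("side");W=world(d)
w=W[30:160,180:330].reshape(-1,3);w=w[(w[:,2]>.14)&(w[:,0]<.75)&(w[:,0]>.3)&(w[:,1]<.6)]
w=w+[-.027,-.161,-.256]
for y in np.arange(-.1,.4,.03):
    k=w[(w[:,1]>y)&(w[:,1]<y+.03)]
    if len(k)>5:print(round(y,2),len(k),np.percentile(k[:,2],[1,10,50]).round(3),np.percentile(k[:,0],[2,98]).round(3))
```

```text
-0.04 11 [0.065 0.067 0.075] [0.448 0.515]
-0.01 23 [0.069 0.071 0.081] [0.44  0.459]
0.02 195 [0.089 0.097 0.106] [0.435 0.479]
0.05 313 [0.107 0.112 0.129] [0.437 0.49 ]
0.08 249 [0.116 0.124 0.143] [0.439 0.516]
0.11 1152 [0.13  0.204 0.282] [0.326 0.514]
0.14 4724 [0.17  0.224 0.271] [0.326 0.528]
0.17 2399 [0.152 0.181 0.233] [0.401 0.564]
0.2 1406 [0.16  0.178 0.209] [0.441 0.539]
0.23 44 [0.184 0.188 0.194] [0.5   0.524]
```

jog_arm:
  commands: "-0.008 -0.045 -0.1 0 0 0; -0.015 -0.089 -0.204 0 0 0; -0.015 -0.089 -0.204 0 0 0; -0.015 -0.089 -0.204 0 0 0; -0.015 -0.089 -0.204 0 0 0;-0.015 -0.089 -0.204 0 0 0; -0.019 -0.113 -0.221 0 0 0; -0.023 -0.137 -0.239 0 0 0; -0.027 -0.161 -0.256 0 0 0; -0.027 -0.161 -0.256 0 0 0; -0.027 -0.161 -0.256 0 0 0"

```text
time: 5.03
eef_pos: [0.4867, -0.064, 0.0475]
tcp_rot: [0.678, 0.572, -0.351, 0.299]
contact_force: [-0.4, -0.0, 0.1]
opening: 0.777
```

Run:
```python
from h import *
from plant import *
v,s=rel(Rot(tz_pick));print(v,s["qpos"].round(3),s["eef_pos"],s["contact_force"])
d=vision.read_camera("side");b=d["frame"][:,:,::-1];cv2.imwrite("pics/s4.png",cv2.resize(b[120:280,200:410],None,fx=3.7,fy=3.7,interpolation=2))
d=vision.read_camera("top");b=d["frame"][:,:,::-1];cv2.imwrite("pics/t4.png",cv2.resize(b[150:290,220:420],None,fx=4,fy=4,interpolation=2))
```

```text
[-0.0007  0.0049 -0.0001] [ 0.128  0.395  2.004 -0.949  1.304  0.84 ] [ 0.48674007 -0.06402635  0.0475436 ] [-0.40393169 -0.04063205  0.06699682]
```

View pics/s4.png

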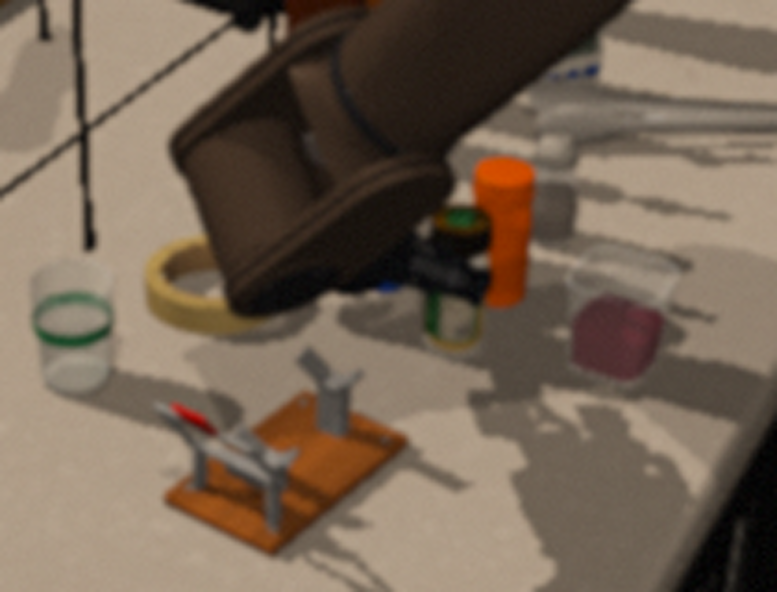

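View pics/t4.png

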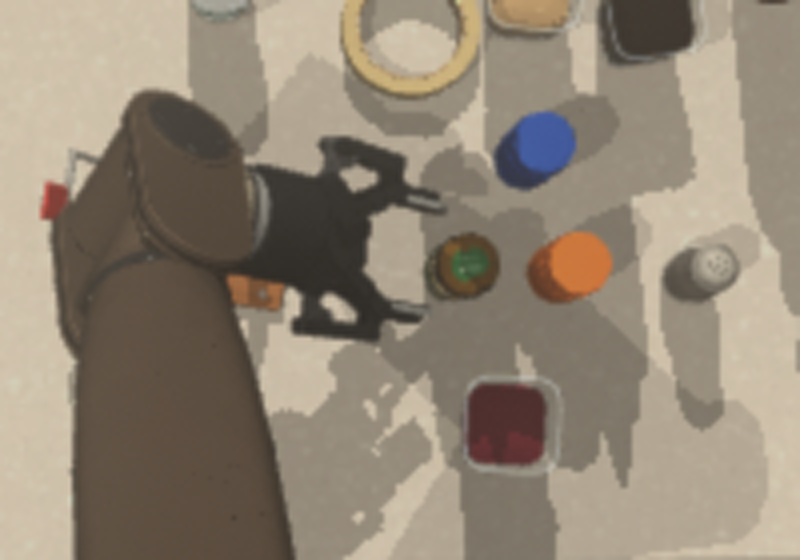

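Run:
```python
from h import *
from plant import *
np.set_printoptions(precision=4,suppress=True)
s=get_state();T=s["eef_pos"];Rm=Ro.from_quat(s["tcp_rot"]).as_matrix()
for c,(a,b,e,g) in(("top",(295,180,340,240)),("side",(300,180,340,215))):
    d=vision.read_camera(c);W=world(d);print(c,proj(d,T),proj(d,T-.019*Rm[:,2]+.033*Rm[:,1]),proj(d,T-.019*Rm[:,2]-.033*Rm[:,1]))
    fr=d["frame"][b:g,a:e].reshape(-1,3).astype(int);w=W[b:g,a:e].reshape(-1,3)
    t=(w-T)@Rm*1000
    k=np.isfinite(t[:,0])&(abs(t[:,1])<75)&(t[:,2]>-50)&(t[:,2]<20)&(abs(t[:,0])<25)&(abs(t[:,1])>25)
    o=t[k];o=o[np.argsort(-o[:,2])];print(len(o));print(o[:40:2].round(0))
```

```text
top [339.1538 217.9595] [335.9355 205.4383] [332.5586 228.3207]
5
[[  9.  36. -42.]
 [-10. -36. -48.]
 [ -5.  34. -50.]]
side [326.542  194.9002] [313.0993 189.6678] [334.139  198.0594]
0
[]
```

Run:
```python
from h import *
from plant import *
np.set_printoptions(precision=0,suppress=True,linewidth=180)
s=get_state();T=s["eef_pos"];Rm=Ro.from_quat(s["tcp_rot"]).as_matrix()
print(T,s["time"],s["opening"])
d=vision.read_camera("top");W=world(d)
t=(W-T)@Rm*1000
for r in (198,199,200,201,202,203,226,227,228):
    print(r,[tuple(t[r,c].round(0).astype(int)) if np.isfinite(t[r,c,0]) else None for c in range(318,336,1)])
```

```text
[ 0. -0.  0.] 5.225 0.7787993874619717
198 [(np.int64(-13), np.int64(40), np.int64(-99)), (np.int64(-14), np.int64(40), np.int64(-97)), (np.int64(-6), np.int64(42), np.int64(-86)), (np.int64(-16), np.int64(41), np.int64(-91)), (np.int64(-5), np.int64(44), np.int64(-78)), (np.int64(-11), np.int64(44), np.int64(-80)), (np.int64(-7), np.int64(45), np.int64(-73)), (np.int64(-6), np.int64(46), np.int64(-68)), (np.int64(-5), np.int64(47), np.int64(-64)), (np.int64(-10), np.int64(47), np.int64(-65)), (np.int64(-9), np.int64(47), np.int64(-61)), (np.int64(55), np.int64(58), np.int64(-2)), (np.int64(56), np.int64(59), np.int64(2)), (np.int64(55), np.int64(60), np.int64(5)), (np.int64(51), np.int64(60), np.int64(6)), (np.int64(51), np.int64(61), np.int64(9)), (np.int64(50), np.int64(61), np.int64(13)), (np.int64(43), np.int64(61), np.int64(10))]
199 [(np.int64(-15), np.int64(37), np.int64(-100)), (np.int64(-15), np.int64(38), np.int64(-96)), (np.int64(-17), np.int64(38), np.int64(-95)), (np.int64(-12), np.int64(39), np.int64(-87)), (np.int64(-10), np.int64(40), np.int64(-82)), (np.int64(-9), n
[... 5595 characters left out ...]
.int64(-73)), (np.int64(-7), np.int64(-39), np.int64(-67)), (np.int64(-9), np.int64(-38), np.int64(-66)), (np.int64(-13), np.int64(-38), np.int64(-65)), (np.int64(-14), np.int64(-38), np.int64(-62)), (np.int64(-12), np.int64(-37), np.int64(-58)), (np.int64(-12), np.int64(-36), np.int64(-54)), (np.int64(-15), np.int64(-36), np.int64(-53)), (np.int64(55), np.int64(-30), np.int64(11)), (np.int64(51), np.int64(-29), np.int64(12)), (np.int64(48), np.int64(-29), np.int64(13)), (np.int64(49), np.int64(-28), np.int64(17)), (np.int64(44), np.int64(-28), np.int64(17)), (np.int64(38), np.int64(-28), np.int64(16)), (np.int64(41), np.int64(-27), np.int64(22)), (np.int64(37), np.int64(-27), np.int64(23))]
```

Run:
```python
from h import *
from plant import *
s=get_state();T=s["eef_pos"];Rm=Ro.from_quat(s["tcp_rot"]).as_matrix()
d=vision.read_camera("side");W=world(d);t=(W-T)@Rm*1000
for r in range(186,204,2):
    print(r,' '.join('%d,%d,%d'%tuple(t[r,c]) if np.isfinite(t[r,c,0]) else '--' for c in range(310,338,2)))
b=d["frame"][170:220,290:350,::-1];cv2.imwrite("pics/s5.png",cv2.resize(b,None,fx=12,fy=12,interpolation=2))
```

```text
186 -8,-35,-172 -9,-33,-158 -11,-24,-132 -13,-27,-129 -14,-29,-122 -16,0,-57 -18,-4,-54 -19,-10,-56 -21,-14,-53 -23,-18,-49 -25,-19,-41 -27,7,22 -29,3,26 -31,0,29
188 -3,-36,-170 -5,-36,-161 -7,-38,-154 -7,14,-44 -10,-30,-120 -11,-33,-116 -13,-5,-52 -15,-10,-51 -17,-15,-50 -18,-16,-42 -20,-19,-38 -22,8,30 -24,4,33 -26,1,37
190 0,-34,-163 -1,-34,-154 -2,-39,-152 -3,-23,-113 -5,-28,-114 -7,-34,-114 -9,-58,-152 -11,-58,-142 -12,-40,-96 -14,-17,-39 -15,-15,-25 -17,8,34 -19,2,33 -21,0,40
192 5,-31,-154 3,-36,-154 1,-40,-152 0,-43,-148 -1,-48,-148 -3,-56,-154 -5,-61,-153 -6,-64,-149 -8,-67,-146 -10,-67,-136 -11,-17,-25 -12,7,37 -14,2,38 -16,-2,38
194 9,-33,-154 7,-36,-150 6,-39,-146 4,-47,-152 2,-51,-149 0,-57,-152 0,-63,-155 -2,-64,-146 -4,-61,-132 -5,-65,-128 -7,-64,-117 -8,-63,-105 -9,2,42 -11,-1,46
196 14,-23,-131 12,-29,-132 11,-24,-113 9,-28,-112 7,-35,-115 5,-61,-156 3,-64,-152 1,-63,-142 0,-62,-129 -1,-63,-121 -2,-60,-105 -4,-61,-97 -4,2,46 -6,-4,44
198 25,69,48 17,-25,-120 15,-29,-119 14,-29,-109 11,-54,-147 9,-59,-149 7,-64,-148 6,-65,-140 4,-65,-130 3,-64,-119 1,-62,-104 2,4,44 0,0,47 -1,-3,50
200 30,61,37 28,58,42 23,19,-20 21,9,-30 19,0,-39 13,-60,-147 12,-63,-144 10,-64,-134 9,-64,-125 8,-59,-106 6,-64,-104 7,8,56 5,2,57 3,-1,59
202 35,57,33 33,52,36 28,17,-20 26,8,-27 24,1,-30 22,-3,-30 20,-7,-26 18,-12,-26 16,-16,-24 12,-63,-109 13,-16,-1 13,5,56 11,3,62 9,-3,60
```

View pics/s5.png

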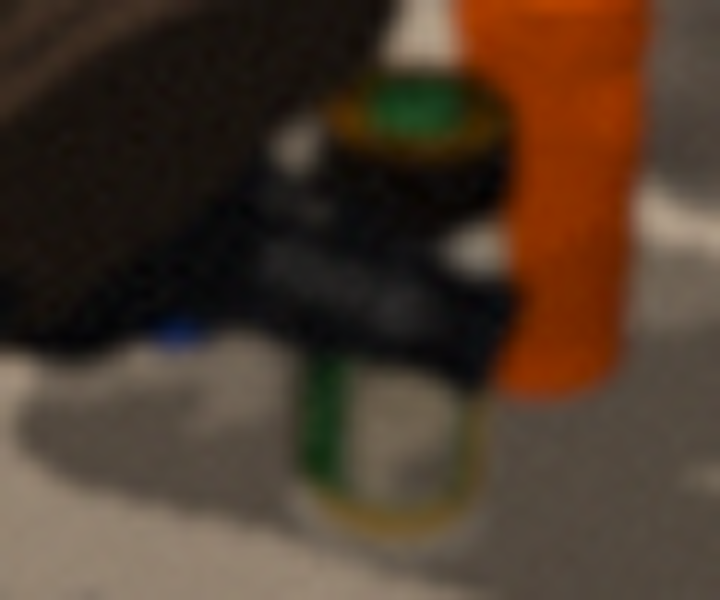

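jog_arm:
  commands: "-0.0015 -0.0065 -0.0046 0 0 0; -0.0022 -0.0129 -0.0092 0 0 0; -0.0022 -0.0129 -0.0092 0 0 0; -0.0022 -0.0129 -0.0092 0 0 0"

```text
time: 5.82
eef_pos: [0.4825, -0.078, 0.0363]
tcp_rot: [0.678, 0.572, -0.353, 0.298]
contact_force: [-0.8, -0.5, 0.6]
opening: 0.777
```

```bash
cat > look.py <<'E'
from h import *
from plant import *
import sys
n=sys.argv[1]
s=get_state();T=s["eef_pos"];Rm=Ro.from_quat(s["tcp_rot"]).as_matrix()
print(T,s["opening"],s["contact_force"])
d=vision.read_camera("top");W=world(d);t=(W-T)@Rm*1000
for sg in (1,-1):
    k=(abs(t[...,0])<20)&(t[...,1]*sg>24)&(t[...,1]*sg<60)&(t[...,2]>-90)&(t[...,2]<15)
    v=t[k];v=v[np.argsort(-v[:,2])];print(sg,len(v),v[:8].round(0).tolist())
b=d["frame"][:,:,::-1];cv2.imwrite(f"pics/t{n}.png",cv2.resize(b[150:290,220:420],None,fx=4,fy=4,interpolation=2))
d=vision.read_camera("side");b=d["frame"][:,:,::-1];cv2.imwrite(f"pics/s{n}.png",cv2.resize(b[150:230,260:370],None,fx=7,fy=7,interpolation=2))
E
python3 look.py 6
```

```text
[ 0.48245763 -0.07800997  0.03628874] 0.776886925788619 [-0.81744924 -0.45648995  0.5545306 ]
1 59 [[-10.0, 37.0, -49.0], [-2.0, 47.0, -53.0], [-13.0, 39.0, -53.0], [7.0, 36.0, -53.0], [-8.0, 44.0, -53.0], [-10.0, 36.0, -54.0], [-11.0, 38.0, -55.0], [-11.0, 41.0, -55.0]]
-1 51 [[-4.0, -38.0, -49.0], [-13.0, -32.0, -50.0], [-12.0, -35.0, -52.0], [-12.0, -32.0, -53.0], [-15.0, -38.0, -54.0], [-6.0, -39.0, -54.0], [-4.0, -45.0, -55.0], [-12.0, -36.0, -56.0]]
```

View pics/t6.png

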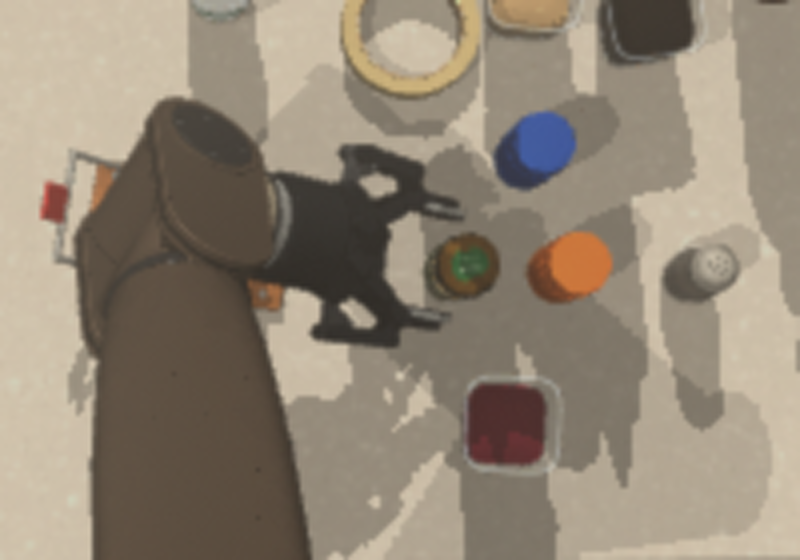

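jog_arm:
  commands: "-0.0014 -0.008 -0.0057 0 0 0; -0.0028 -0.0161 -0.0115 0 0 0; -0.0041 -0.0242 -0.0172 0 0 0; -0.0041 -0.0242 -0.0172 0 0 0; -0.0041 -0.0242 -0.0172 0 0 0"

```text
time: 6.55
eef_pos: [0.4785, -0.1021, 0.0192]
tcp_rot: [0.678, 0.572, -0.352, 0.298]
contact_force: [0.1, -0.1, 0.3]
opening: 0.779
```

```bash
python3 look.py 7
```

```text
[ 0.47850094 -0.10213106  0.01920626] 0.779256008789298 [ 0.10168146 -0.07825903  0.32886471]
1 108 [[14.0, 36.0, 15.0], [12.0, 45.0, 15.0], [12.0, 48.0, 15.0], [10.0, 60.0, 14.0], [13.0, 51.0, 14.0], [13.0, 33.0, 14.0], [6.0, 42.0, 14.0], [13.0, 39.0, 13.0]]
-1 109 [[18.0, -28.0, 15.0], [7.0, -60.0, 14.0], [13.0, -51.0, 14.0], [10.0, -42.0, 14.0], [13.0, -30.0, 14.0], [16.0, -54.0, 14.0], [14.0, -42.0, 14.0], [12.0, -54.0, 14.0]]
```

View pics/t7.png

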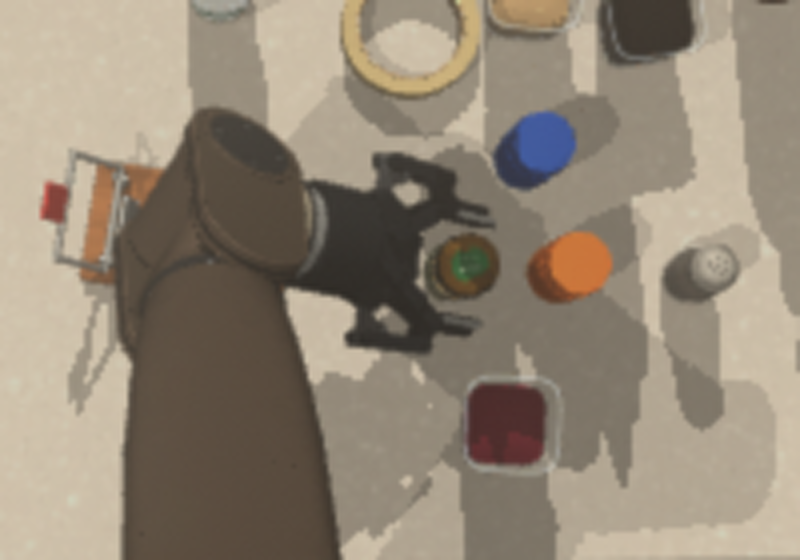

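View pics/s7.png

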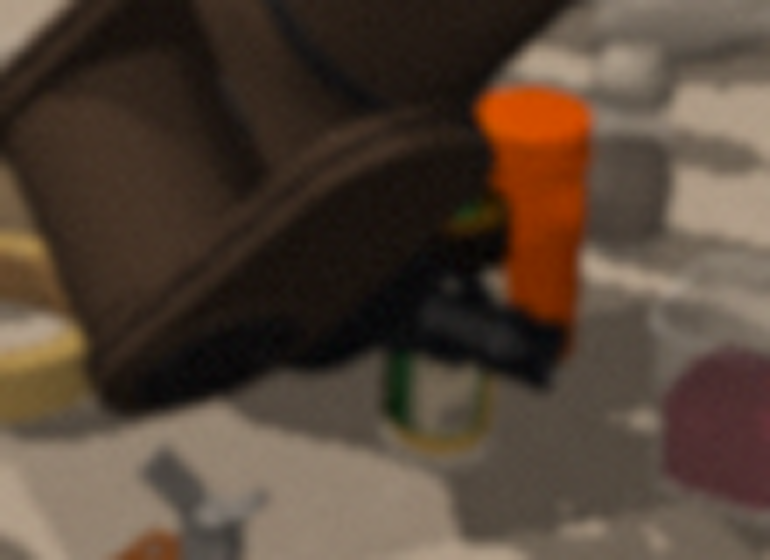

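jog_arm:
  commands: "0 0 0 0 0 0; 0 0 0 0 0 0; 0 0 0 0 0 0; 0 0 0 0 0 0; 0 0 0 0 0 0; 0 0 0 0 0 0"
  gripper: 30
  grip_force: 45

```text
time: 7.4
eef_pos: [0.4789, -0.102, 0.0196]
tcp_rot: [0.678, 0.572, -0.352, 0.298]
contact_force: [0.1, 1.6, 4.1]
opening: 0.505
```

```bash
python3 look.py 8
```

```text
[ 0.47885083 -0.10197581  0.01959933] 0.5045752692543518 [0.0884095  1.62866231 4.0716904 ]
1 107 [[17.0, 29.0, 15.0], [15.0, 38.0, 15.0], [17.0, 32.0, 15.0], [13.0, 53.0, 15.0], [17.0, 53.0, 14.0], [17.0, 35.0, 13.0], [17.0, 59.0, 13.0], [13.0, 59.0, 13.0]]
-1 105 [[10.0, -27.0, 15.0], [3.0, -39.0, 15.0], [13.0, -34.0, 15.0], [15.0, -40.0, 15.0], [16.0, -55.0, 14.0], [11.0, -57.0, 14.0], [17.0, -31.0, 14.0], [12.0, -31.0, 14.0]]
```

View pics/t8.png

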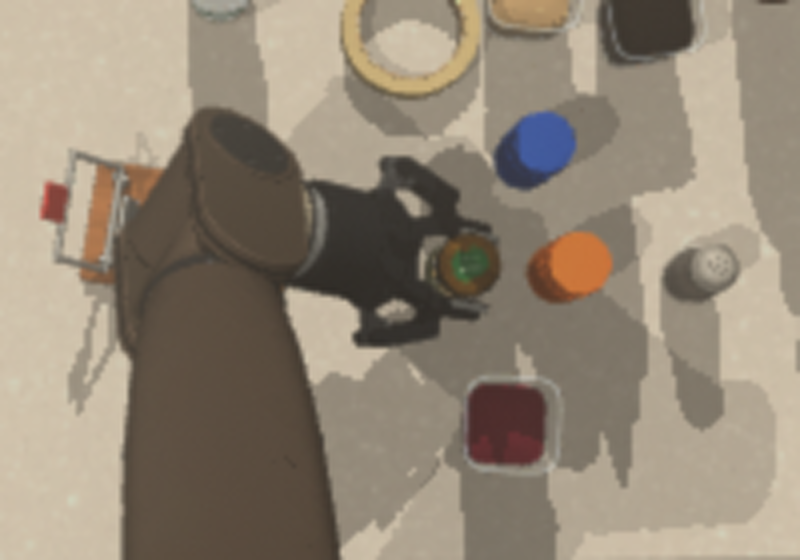

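Run:
```python
from h import *
from plant import *
v,s=rel(Rot(tz_place));T=s["eef_pos"];R0=Ro.from_quat(s["tcp_rot"])
c=np.array([.488,-.0485,.0525])
jc=R0.inv().apply(c-T);ja=R0.inv().apply([0,0,1]);np.save("jt.npy",np.r_[jc,ja]);print("jar in tool",jc*1000,ja)
R=Rot(tz_place);print(R.apply(ja),xc)
seat=foot+.0525*xc
for off in(0,.1):
    tt=seat+off*up-R.apply(jc);print(off,tt,tt-T,v)
```

```text
jar in tool [  4.21282434   0.12098407 -63.30391981] [-0.81899986  0.0014668  -0.57379185]
[-0.15500312 -0.92672561  0.3422772 ] [-0.15645882 -0.92653692  0.34202014]
0 [0.52144254 0.1530614  0.00071868] [ 0.04257654  0.25505042 -0.01890817] [ 1.2046 -0.2024  0.0013]
0.1 [0.52144254 0.1530614  0.10071868] [0.04257654 0.25505042 0.08109183] [ 1.2046 -0.2024  0.0013]
```

jog_arm:
  commands: "0 0 0.03 0 0 0; 0 0 0.08 0 0 0; 0 0 0.13 0 0 0; 0 0 0.19 0 0 0; 0 0 0.24 0 0 0; 0 0 0.24 0 0 0; 0 0 0.24 0 0 0"

```text
time: 8.38
eef_pos: [0.4775, -0.1019, 0.2573]
tcp_rot: [0.678, 0.573, -0.353, 0.297]
contact_force: [-1.0, -0.5, -1.6]
opening: 0.504
```

Run:
```python
from plant import *
import cv2
s=get_state();print(s["eef_pos"],s["opening"],s["qpos"].round(2),s["contact_force"])
d=vision.read_camera("side");cv2.imwrite("pics/s9.png",d["frame"][:,:,::-1])
```

```text
[ 0.47754021 -0.10187941  0.25731402] 0.5038379197369096 [ 0.06  0.03  1.97 -0.93  1.5   0.48] [-0.9662017  -0.50920206 -1.64993986]
```

View pics/s9.png

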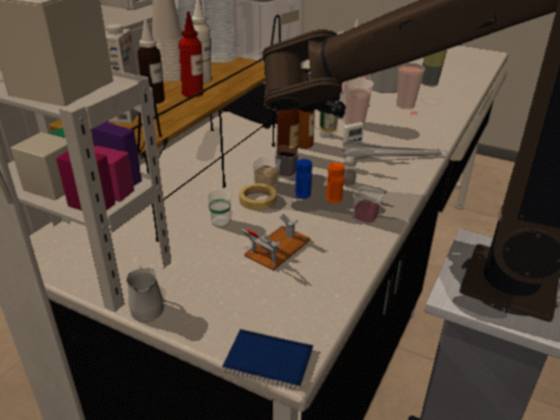

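jog_arm:
  commands: "0.01 0.05 0.02 0.15 -0.025 0; 0.02 0.1 0.02 0.3 -0.05 0; 0.03 0.15 0.02 0.5 -0.084 0; 0.035 0.2 0.01 0.7 -0.118 0; 0.044 0.255 -0.03 0.9 -0.151 0; 0.044 0.255 -0.056 1.205 -0.203 0.001; 0.044 0.255 -0.056 1.205 -0.203 0.001; 0.044 0.255 -0.056 1.205 -0.203 0.001; 0.044 0.255 -0.056 1.205 -0.203 0.001; 0.044 0.255 -0.056 1.205 -0.203 0.001; 0.044 0.255 -0.056 1.205 -0.203 0.001"

```text
time: 9.8
eef_pos: [0.5226, 0.1538, 0.2035]
tcp_rot: [0.757, 0.641, 0.1, -0.084]
contact_force: [0.1, -0.4, -0.3]
opening: 0.503
```

```bash
cat > look2.py <<'E'
from h import *
from plant import *
import sys
n=sys.argv[1]
v,s=rel(Rot(tz_place));print(v,s["qpos"].round(2),s["opening"],s["contact_force"].round(1),s["eef_pos"].round(4))
J=np.load("jt.npy");R=Ro.from_quat(s["tcp_rot"]);c=s["eef_pos"]+R.apply(J[:3]);ax=R.apply(J[3:])
print("pred jar c",c.round(4),"axis",ax.round(3),"rel seat along/lat/norm mm",((c-foot)@np.c_[xc,l,zc]*1000-[52.5,0,0]).round(1))
pts=np.array([c-.0525*ax,c+.0525*ax,c-.0525*ax+.021*np.cross(l,ax),c+.0525*ax+.022*np.cross(l,ax),c-.0525*ax-.021*np.cross(l,ax),c+.0525*ax-.022*np.cross(l,ax),foot,foot+.105*xc])
for cam in("side","top"):
    d=vision.read_camera(cam);pickle.dump(d,open(f"{cam}_{n}.pkl","wb"))
    b=d["frame"][:,:,::-1].copy();x0,y0=(200,130) if cam=="side" else (210,150)
    b=cv2.resize(b[y0:y0+125,x0:x0+165],None,fx=4.8,fy=4.8,interpolation=2);cv2.imwrite(f"pics/{cam}{n}_raw.png",b)
    for i,p in enumerate(proj(d,pts)):
        q=(p+.5-[x0,y0])*4.8;cv2.circle(b,tuple(q.astype(int)),3,(0,255,255) if i<2 else (255,0,255) if i<6 else (0,255,0),1)
    cv2.imwrite(f"pics/{cam}{n}.png",b)
E
python3 look2.py 10
```

```text
[-0.0003  0.0003 -0.0017] [-0.04 -0.07  1.96  0.28  1.23  0.03] 0.5031243780658452 [ 0.1 -0.4 -0.3] [0.5226 0.1538 0.2035]
pred jar c [0.5207 0.1416 0.2658] axis [-0.154 -0.927  0.342] rel seat along/lat/norm mm [ 68.5   1.  190.9]
```

View pics/side10.png

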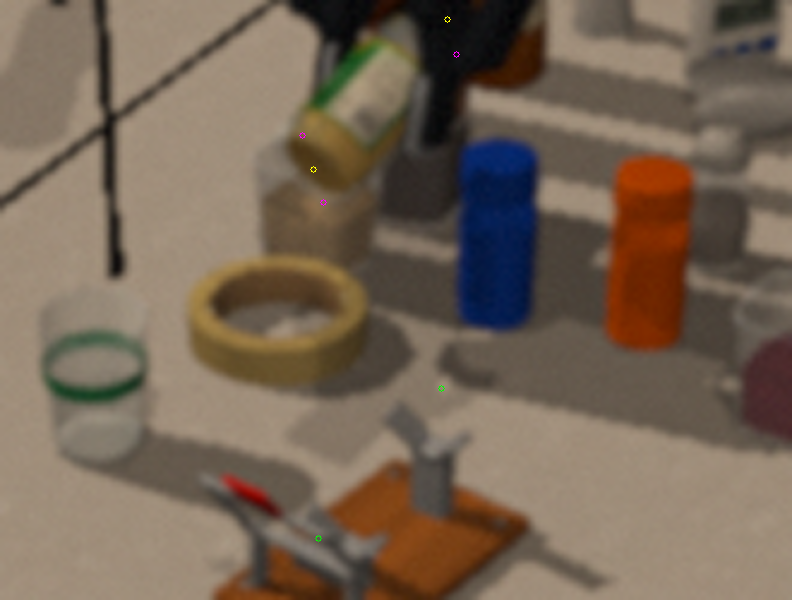

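View pics/top10.png

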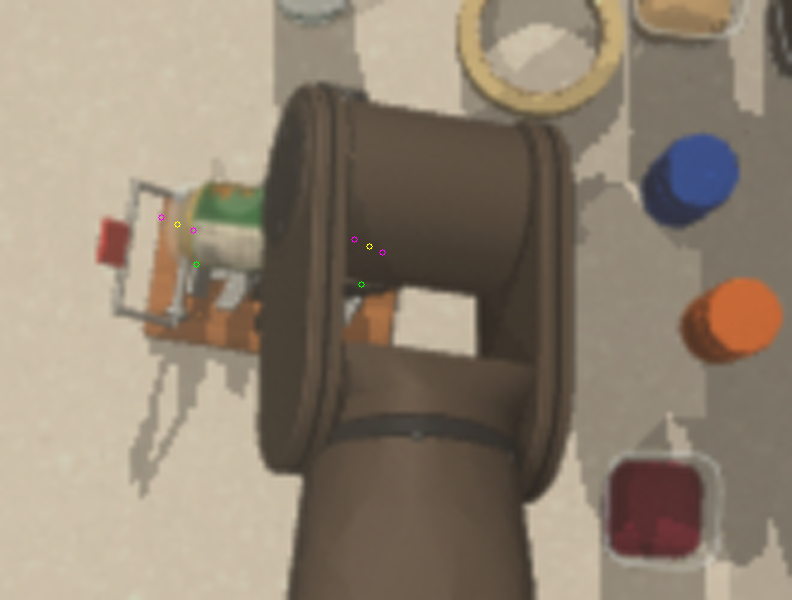

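jog_arm:
  commands: "-0.002 -0.006 -0.04 0 0 0; -0.002 -0.006 -0.09 0 0 0; -0.002 -0.006 -0.13 0 0 0; -0.002 -0.006 -0.13 0 0 0; -0.002 -0.006 -0.13 0 0 0"

```text
time: 10.52
eef_pos: [0.5219, 0.1472, 0.0751]
tcp_rot: [0.757, 0.64, 0.101, -0.084]
contact_force: [0.9, -0.1, -0.9]
opening: 0.5
```

```bash
python3 look2.py 11
```

```text
[-0.0009  0.0026 -0.0002] [-0.05  0.08  2.07  0.31  0.99 -0.06] 0.5001191252484506 [ 0.9 -0.1 -0.9] [0.5219 0.1472 0.0751]
pred jar c [0.5198 0.1349 0.1373] axis [-0.156 -0.927  0.341] rel seat along/lat/norm mm [30.9  1.3 67.9]
```

View pics/side11.png

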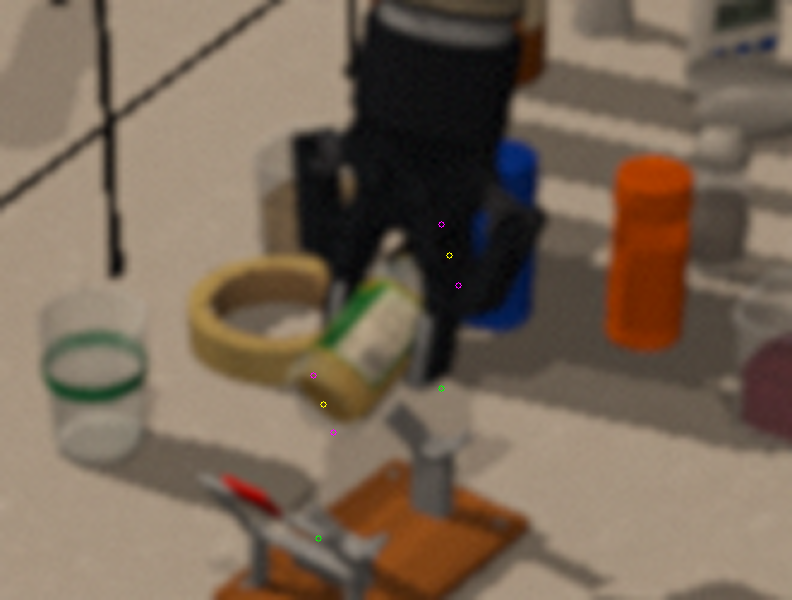

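View pics/top11.png

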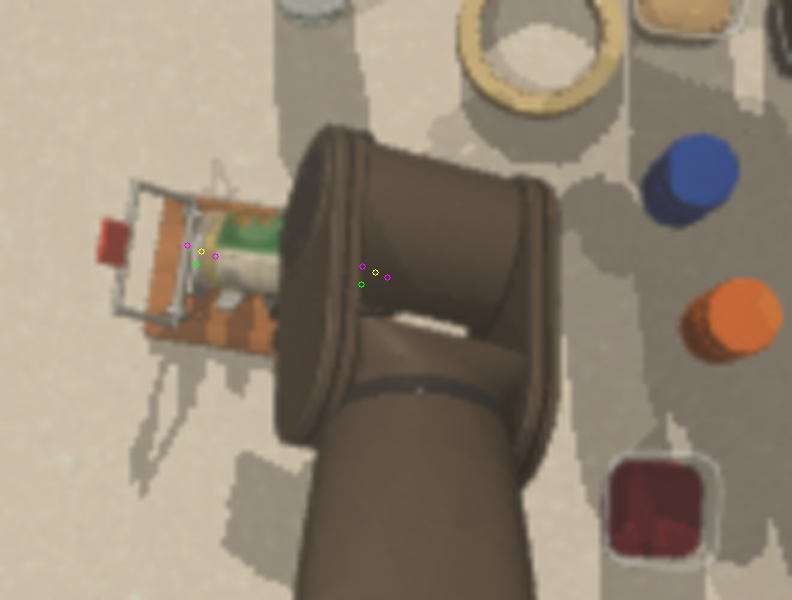

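```bash
cat > fit.py <<'E'
from h import *
from plant import *
import sys
from scipy.optimize import least_squares
n=sys.argv[1]
s=get_state();J=np.load("jt.npy");R=Ro.from_quat(s["tcp_rot"]);c=s["eef_pos"]+R.apply(J[:3]);ax=R.apply(J[3:])
e1=l;e2=np.cross(l,ax)
P=[]
for cam in("side","top"):
    d=pickle.load(open(f"{cam}_{n}.pkl","rb"));W=world(d)
    t=(W-c)@np.c_[ax,e1,e2]*1000;r=np.hypot(t[...,1],t[...,2]);fr=d["frame"].astype(int)
    k=(abs(t[...,0])<60)&(r<35)&(fr.max(-1)>70)&((fr[...,0]>fr[...,2]+15)|(fr[...,1]>fr[...,2]+15))
    p=t[k];print(cam,len(p),np.percentile(p[:,0],[0,3,50,97,100]).round(1) if len(p) else "",np.median(p,0).round(1))
    P.append(np.c_[p,np.full(len(p),cam=="top")])
    if cam=="side": p1=p
def cyl(p):
    def res(q):
        y=q[0]+q[2]*p[:,0];z=q[1]+q[3]*p[:,0];return np.hypot(p[:,1]-y,p[:,2]-z)-21
    o=least_squares(res,[0,0,0,0],loss="soft_l1",f_scale=2);return o.x.round(3),np.abs(o.fun).mean().round(2)
for q in(P[0],P[1],np.vstack(P)):
    if len(q)>30:print("lat(l),norm(e2) mm, slopes:",cyl(q))
print("e2",e2.round(3))
E
python3 fit.py 11; python3 fit.py 10
```

```text
side 627 [-56.8 -54.1 -28.3  18.3  34.9] [-28.3  -7.  -15.1]
top 294 [-50.9 -47.8 -23.5   0.8   2.6] [-23.5  -1.5 -18. ]
lat(l),norm(e2) mm, slopes: (array([ 0.639, -0.113,  0.007,  0.003]), np.float64(2.47))
lat(l),norm(e2) mm, slopes: (array([ 0.938, -1.229, -0.002, -0.012]), np.float64(1.79))
lat(l),norm(e2) mm, slopes: (array([ 0.788, -0.405,  0.005,  0.002]), np.float64(2.28))
e2 [-0.057 -0.336 -0.94 ]
side 0  [nan nan nan]
top 0  [nan nan nan]
e2 [-0.057 -0.336 -0.94 ]
  return _methods._mean(a, axis=axis, dtype=dtype,
  ret = um.true_divide(
```

jog_arm:
  commands: "0 0.002 -0.02 0 0 0; 0 0.004 -0.04 0 0 0; -0.0006 0.0057 -0.056 0 0 0; -0.0006 0.0057 -0.0636 0 0 0; -0.0006 0.0057 -0.0636 0 0 0; -0.0006 0.0057 -0.0636 0 0 0"

```text
time: 11.38
eef_pos: [0.5207, 0.1527, 0.0104]
tcp_rot: [0.757, 0.64, 0.1, -0.084]
contact_force: [-0.5, 0.4, -0.8]
opening: 0.499
```

```bash
python3 look2.py 12; python3 fit.py 12
```

```text
[-0.0008  0.0014  0.0001] [-0.04  0.18  2.09  0.35  0.86 -0.1 ] 0.49937076673680814 [-0.5  0.4 -0.8] [0.5207 0.1527 0.0104]
pred jar c [0.5187 0.1404 0.0726] axis [-0.156 -0.927  0.341] rel seat along/lat/norm mm [ 3.9 -0.8  8.9]
side 587 [-59.7 -53.4 -26.   19.5  31.2] [-26.  -7. -17.]
top 273 [-58.7 -49.  -22.8  -0.8   2.3] [-22.8  -2.  -17.6]
lat(l),norm(e2) mm, slopes: (array([ 0.386, -0.838, -0.014, -0.002]), np.float64(2.55))
lat(l),norm(e2) mm, slopes: (array([ 0.325, -1.386, -0.028, -0.024]), np.float64(2.22))
lat(l),norm(e2) mm, slopes: (array([ 0.388, -0.931, -0.018, -0.006]), np.float64(2.45))
e2 [-0.057 -0.337 -0.94 ]
```

View pics/side12.png

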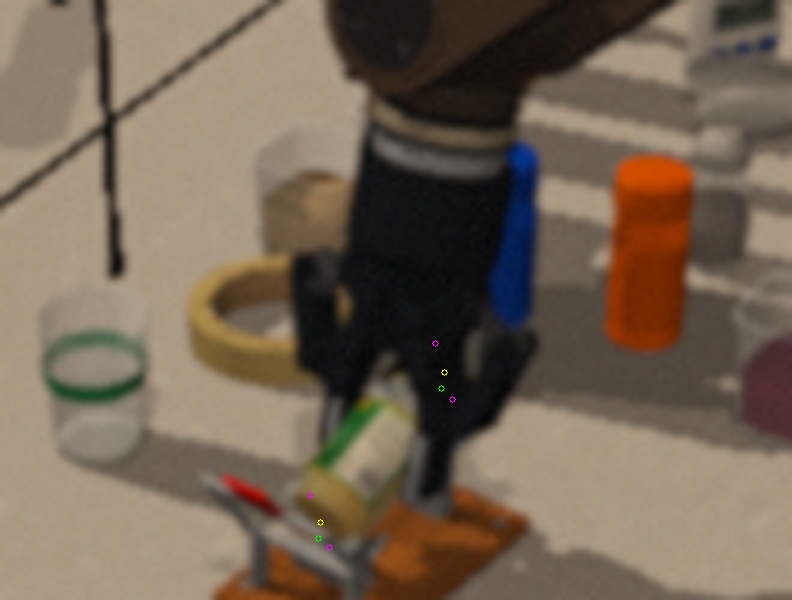

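View pics/top12.png

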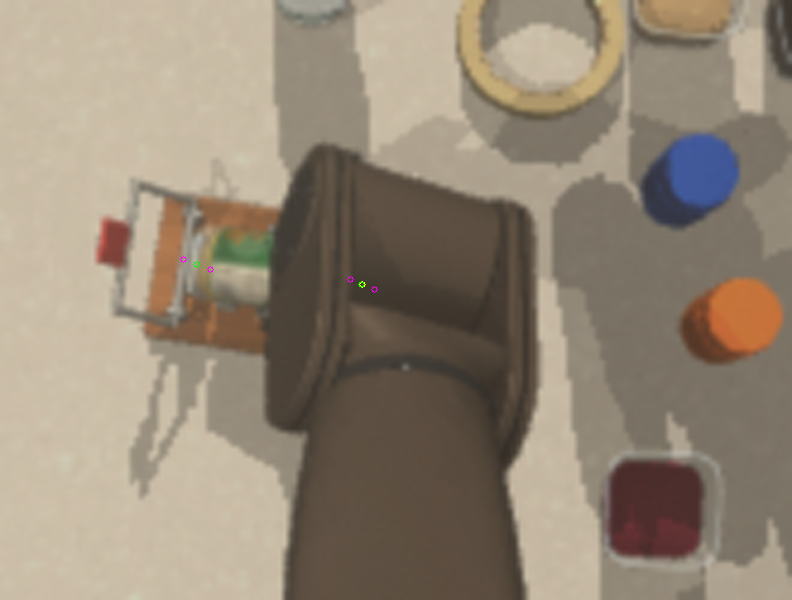

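jog_arm:
  commands: "-0.0002 -0.0013 -0.0038 0 0 0; -0.0005 -0.0027 -0.0075 0 0 0; -0.0005 -0.0027 -0.0075 0 0 0; -0.0005 -0.0027 -0.0075 0 0 0"

```text
time: 11.98
eef_pos: [0.5195, 0.1506, 0.0033]
tcp_rot: [0.757, 0.64, 0.1, -0.085]
contact_force: [-4.5, 0.7, 6.7]
opening: 0.501
```

jog_arm:
  commands: "-0.0001 -0.0005 -0.0015 0 0 0; -0.0001 -0.0005 -0.0015 0 0 0; -0.0001 -0.0005 -0.0015 0 0 0"

```text
time: 12.35
eef_pos: [0.5195, 0.1506, 0.0032]
tcp_rot: [0.757, 0.64, 0.1, -0.086]
contact_force: [-7.0, 1.3, 15.4]
opening: 0.502
```

jog_arm:
  commands: "-0.0012 0.0007 0.0007 0 0 0; -0.0012 0.0007 0.0007 0 0 0; -0.0012 0.0007 0.0007 0 0 0"

```text
time: 12.72
eef_pos: [0.5196, 0.1505, 0.0032]
tcp_rot: [0.757, 0.64, 0.101, -0.084]
contact_force: [-3.0, 1.0, 7.3]
opening: 0.498
```

jog_arm:
  commands: "0.0003 0.0019 -0.0007 0 0 0; 0.0006 0.0037 -0.0014 0 0 0; 0.0006 0.0037 -0.0014 0 0 0; 0.0006 0.0037 -0.0014 0 0 0"

```text
time: 13.22
eef_pos: [0.5201, 0.1537, 0.002]
tcp_rot: [0.757, 0.64, 0.101, -0.084]
contact_force: [-4.8, -2.9, 9.9]
opening: 0.5
```

```bash
python3 look2.py 13; python3 fit.py 13
```

```text
[-0.0014  0.0018  0.0004] [-0.04  0.2   2.09  0.35  0.85 -0.11] 0.4999834343354101 [-4.8 -2.9  9.9] [0.5201 0.1537 0.002 ]
pred jar c [0.518  0.1415 0.0642] axis [-0.156 -0.927  0.341] rel seat along/lat/norm mm [ 0.1 -1.6  1.3]
side 568 [-59.8 -57.6 -24.9  19.8  30.7] [-24.9  -6.4 -17.2]
top 286 [-59.9 -59.  -25.1   0.2   3.9] [-25.1  -1.3 -17.3]
lat(l),norm(e2) mm, slopes: (array([ 0.913, -0.747, -0.004, -0.01 ]), np.float64(2.36))
lat(l),norm(e2) mm, slopes: (array([ 1.151e+00, -2.150e+00,  1.000e-03, -5.900e-02]), np.float64(2.43))
lat(l),norm(e2) mm, slopes: (array([ 0.958, -0.976, -0.003, -0.017]), np.float64(2.4))
e2 [-0.057 -0.336 -0.94 ]
```

jog_arm:
  commands: "-0.0002 0.0012 -0.0005 0 0 0; -0.0004 0.0024 -0.001 0 0 0; -0.0004 0.0024 -0.001 0 0 0; -0.0004 0.0024 -0.001 0 0 0"

```text
time: 13.82
eef_pos: [0.5204, 0.1548, 0.0015]
tcp_rot: [0.757, 0.64, 0.101, -0.083]
contact_force: [-5.2, -7.7, 12.1]
opening: 0.499
```

jog_arm:
  commands: "-0.0004 0.002 -0.0007 0 0 0; -0.0004 0.002 -0.0007 0 0 0; -0.0004 0.002 -0.0007 0 0 0"

```text
time: 14.2
eef_pos: [0.5204, 0.1547, 0.0014]
tcp_rot: [0.757, 0.641, 0.1, -0.082]
contact_force: [-8.6, -16.6, 18.1]
opening: 0.502
```

jog_arm:
  commands: "-0.0008 -0.0025 0.001 0 0 0; -0.0008 -0.0025 0.001 0 0 0; -0.0008 -0.0025 0.001 0 0 0"

```text
time: 14.58
eef_pos: [0.5205, 0.1548, 0.0016]
tcp_rot: [0.757, 0.64, 0.102, -0.082]
contact_force: [1.0, -3.8, 8.2]
opening: 0.501
```

jog_arm:
  commands: "0 0 0 0 0 0; 0 0 0 0 0 0; 0 0 0 0 0 0; 0 0 0 0 0 0; 0 0 0 0 0 0"
  gripper: 85

```text
time: 15.2
eef_pos: [0.5169, 0.1559, -0.001]
tcp_rot: [0.757, 0.64, 0.1, -0.085]
contact_force: [-0.0, -1.3, -0.1]
opening: 0.85
```

```bash
python3 look2.py 14; python3 fit.py 14
```

```text
[-0.0009 -0.0006 -0.0002] [-0.04  0.2   2.1   0.35  0.84 -0.11] 0.8500713498548179 [-0.  -1.3 -0.1] [ 0.5169  0.1559 -0.001 ]
pred jar c [0.515  0.1437 0.0612] axis [-0.155 -0.927  0.342] rel seat along/lat/norm mm [-2.4 -4.9 -0.9]
side 639 [-59.9 -57.2 -20.   25.1  31.6] [-20.   -4.8 -18.6]
top 289 [-60.  -58.5 -26.2  -0.5   3.7] [-26.2   1.1 -18.4]
lat(l),norm(e2) mm, slopes: (array([ 4.461, -2.704,  0.005, -0.015]), np.float64(2.42))
lat(l),norm(e2) mm, slopes: (array([ 5.581, -3.901,  0.051, -0.064]), np.float64(2.71))
lat(l),norm(e2) mm, slopes: (array([ 4.613, -2.864,  0.013, -0.022]), np.float64(2.53))
e2 [-0.057 -0.337 -0.94 ]
```

View pics/side14_raw.png

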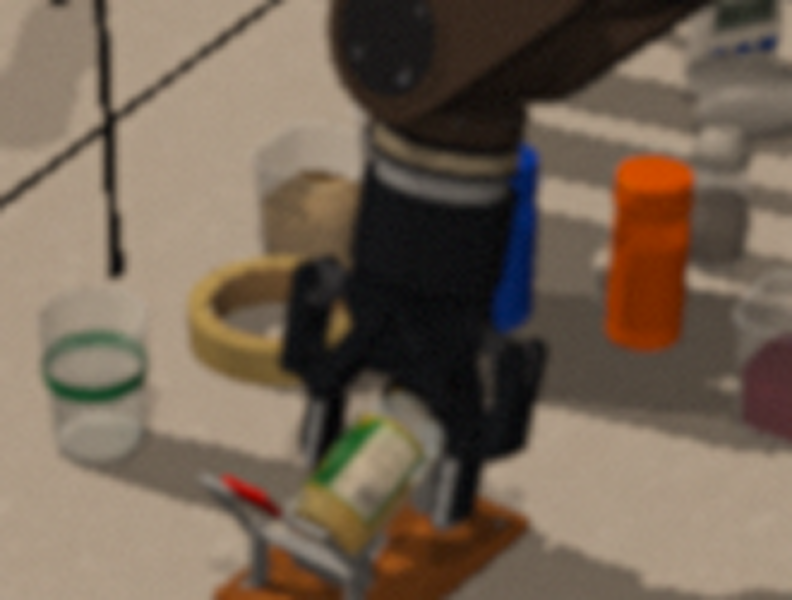

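jog_arm:
  commands: "0.0035 -0.0006 0 0 0 0; 0.0035 -0.0006 0 0 0 0; 0.003 -0.006 0.02 0 0 0; 0.001 -0.014 0.05 0 0 0; -0.001 -0.027 0.1 0 0 0; -0.004 -0.047 0.175 0 0 0; -0.004 -0.047 0.175 0 0 0; -0.004 -0.047 0.175 0 0 0"

```text
time: 16.3
eef_pos: [0.5137, 0.1085, 0.1752]
tcp_rot: [0.757, 0.64, 0.101, -0.084]
contact_force: [0.8, 0.1, -0.6]
opening: 0.848
```

Run:
```python
from plant import *
import cv2,pickle
s=get_state();print(s["eef_pos"],s["contact_force"])
for c,(x0,y0) in(("side",(200,180)),("top",(210,160))):
    d=vision.read_camera(c);b=d["frame"][:,:,::-1];pickle.dump(d,open(f"{c}_15.pkl","wb"))
    cv2.imwrite(f"pics/{c}15.png",cv2.resize(b[y0:y0+95,x0:x0+130],None,fx=6,fy=6,interpolation=2))
```

```text
[0.5137389  0.10850521 0.17522738] [ 0.76389128  0.05149075 -0.61545857]
```

View pics/side15.png

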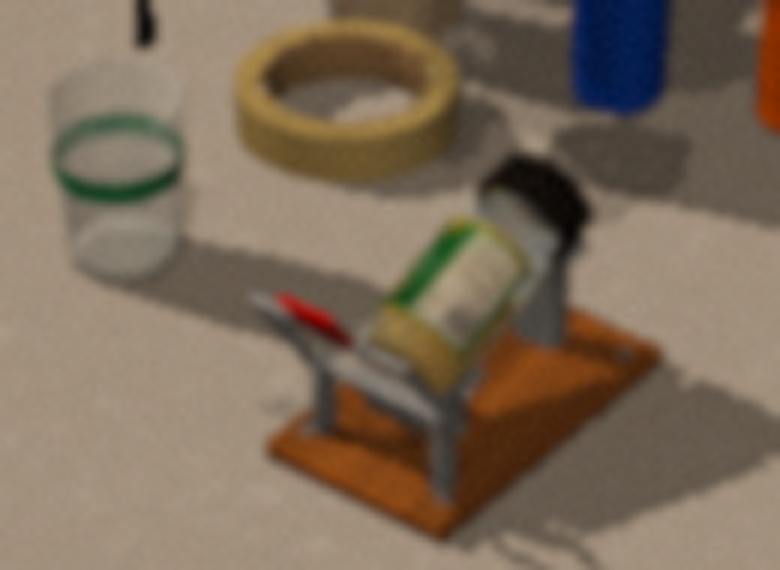

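View pics/top15.png

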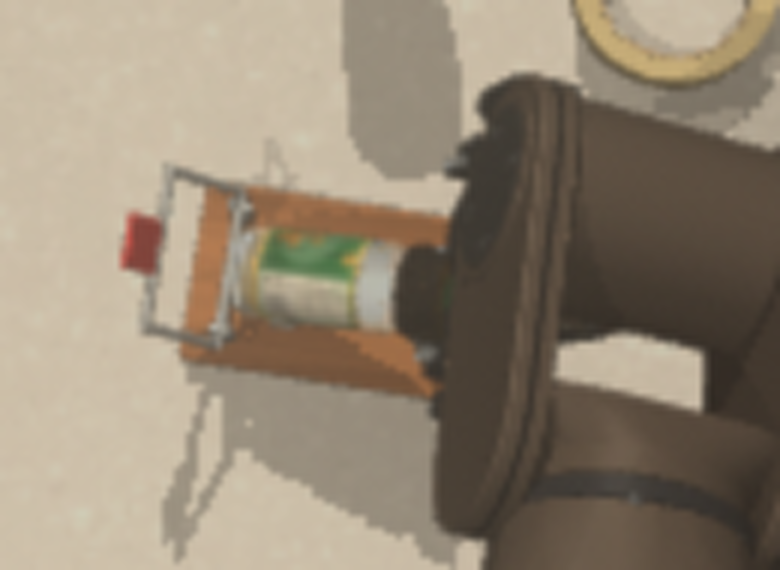

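Run:
```python
from h import *
v,s=rel(Rot(np.array([0,0,-1.])));print(v,np.array([.5433,.2817,.20])-s["eef_pos"])
```

```text
[-0.2594  0.0399  0.0003] [0.03148658 0.17261404 0.02788544]
```

jog_arm:
  commands: "0 0 0.04 -0.1 0.015 0; 0.0 0.03 0.06 -0.2594 0.0399 0; 0.01 0.08 0.05 -0.2594 0.0399 0; 0.0315 0.1726 0.028 -0.2594 0.0399 0; 0.0315 0.1726 0.028 -0.2594 0.0399 0; 0.0315 0.1726 0.028 -0.2594 0.0399 0; 0.0315 0.1726 0.028 -0.2594 0.0399 0"
  gripper: 0

```text
time: 17.27
eef_pos: [0.5436, 0.2809, 0.2001]
tcp_rot: [0.763, 0.646, -0.001, 0.001]
contact_force: [-0.5, 0.3, 0.4]
opening: 0.001
```

```bash
cat > look3.py <<'E'
from h import *
from plant import *
import sys
n=sys.argv[1]
s=get_state();T=s["eef_pos"];Rm=Ro.from_quat(s["tcp_rot"]).as_matrix();print(T.round(4),s["contact_force"].round(1),s["qpos"].round(2),s["opening"])
H=foot-.009*xc
for c,(x0,y0) in(("side",(190,150)),("top",(190,150))):
    d=vision.read_camera(c);b=d["frame"][:,:,::-1];W=world(d)
    b=cv2.resize(b[y0:y0+115,x0:x0+150],None,fx=5.2,fy=5.2,interpolation=2)
    for X,col in((T-.039*Rm[:,2],(0,255,255)),(H,(0,255,0))):
        cv2.circle(b,tuple(((proj(d,X)+.5-[x0,y0])*5.2).astype(int)),3,col,1)
    cv2.imwrite(f"pics/{c}{n}.png",b)
    q=(W-H)@np.c_[f,l,up]*1000
    hs=cv2.cvtColor(d["frame"],cv2.COLOR_RGB2HSV)
    k=(hs[...,1]>130)&((hs[...,0]<5)|(hs[...,0]>174))&(abs(q[...,0])<100)&(abs(q[...,1])<30)&(q[...,2]>15)
    if k.sum():print(c,"red tab rel H (f,l,up)",k.sum(),np.median(q[k],0).round(1))
    t=(W-T)@Rm*1000
    k=(abs(t[...,0])<16)&(abs(t[...,1])<20)&(t[...,2]>-120)&(t[...,2]<20)&(d["frame"].max(-1)<110)&(W[...,2]>.02)
    if k.sum():v=t[k];print(c,"finger z top",np.sort(v[:,2])[-8:].round(0),np.median(v,0).round(0))
E
python3 look3.py 16
```

```text
[0.5436 0.2809 0.2001] [-0.5  0.3  0.4] [ 0.31  0.14  1.73 -0.    1.27  0.48] 0.0007841689442198214
side red tab rel H (f,l,up) 39 [-43.8  -4.9  61.4]
side finger z top [-43. -43. -43. -42. -41. -41. -40. -40.] [ 11.  -6. -82.]
top red tab rel H (f,l,up) 19 [-35.    3.8  56.1]
```

View pics/side16.png

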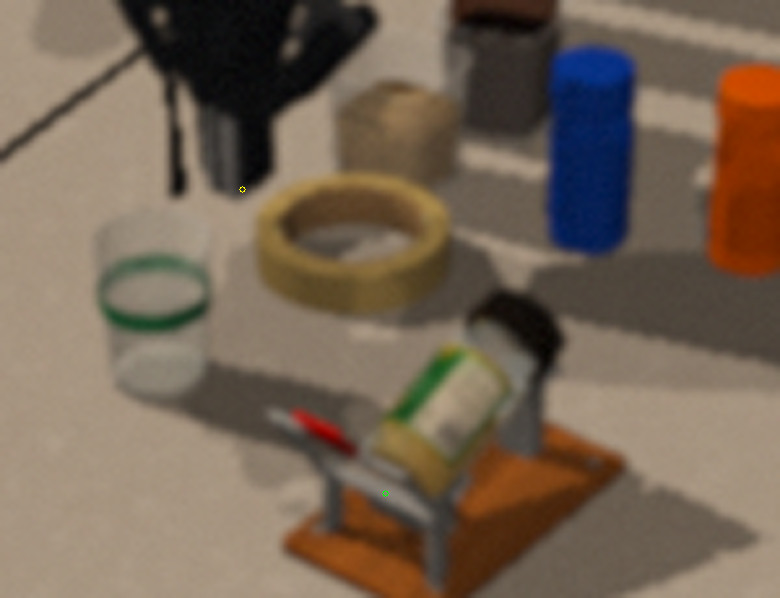

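jog_arm:
  commands: "0 0 -0.05 0 0 0; 0 0 -0.1 0 0 0; 0 0 -0.157 0 0 0; 0 0 -0.157 0 0 0; -0.0015 -0.009 -0.157 0 0 0; -0.003 -0.017 -0.155 0 0 0; -0.004 -0.024 -0.153 0 0 0; -0.004 -0.024 -0.153 0 0 0"

```text
time: 18.38
eef_pos: [0.5415, 0.257, 0.0509]
tcp_rot: [0.764, 0.645, 0.002, 0.002]
contact_force: [-0.2, -0.8, -0.0]
opening: -0.002
```

```bash
python3 look3.py 17
```

```text
[0.5415 0.257  0.0509] [-0.2 -0.8 -0. ] [ 0.27  0.27  1.87 -0.    0.99  0.44] -0.0020823635327224606
side red tab rel H (f,l,up) 24 [-44.3  -7.8  59.2]
side finger z top [-45. -45. -44. -44. -44. -43. -40. -40.] [ 10.  -6. -81.]
top red tab rel H (f,l,up) 1 [-32.6   3.5  60.6]
```

View pics/side17.png

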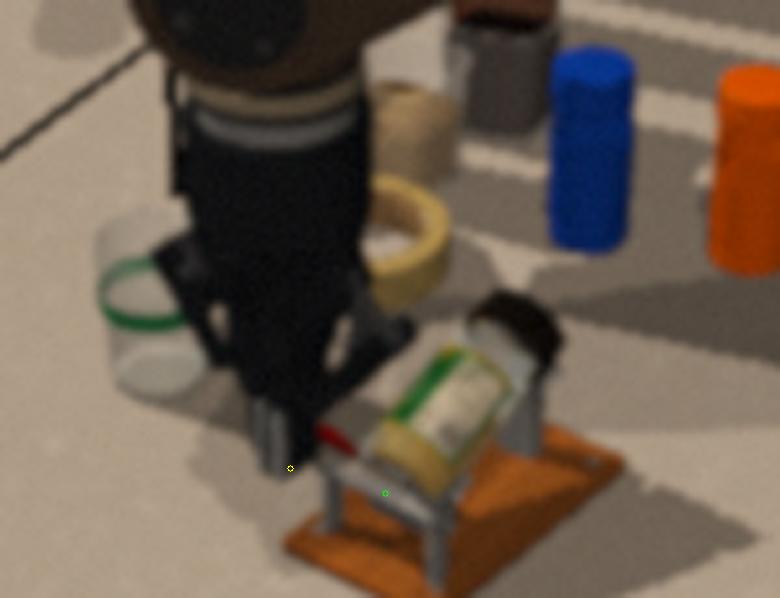

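View pics/top17.png

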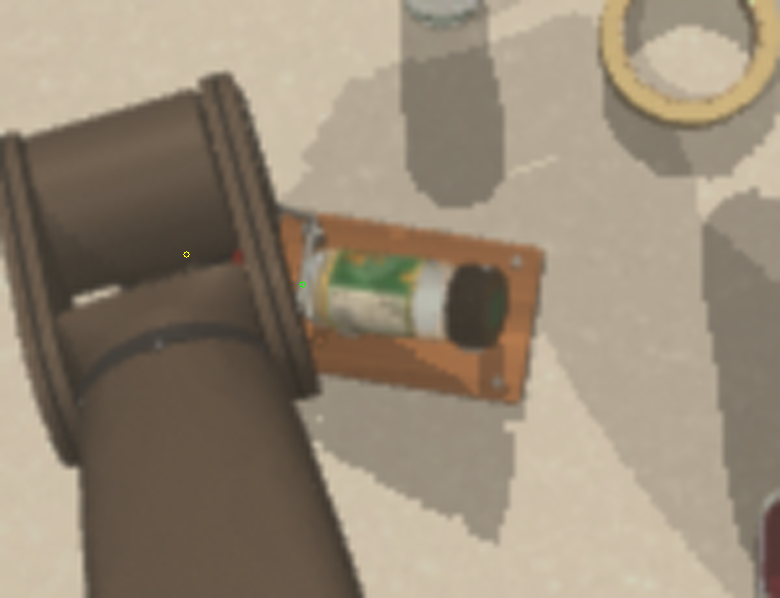

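jog_arm:
  commands: "-0.0013 -0.0079 0.002 0 0 0; -0.0027 -0.0158 0.005 0 0 0; -0.004 -0.0237 0.008 0 0 0; -0.0053 -0.0316 0.012 0 0 0; -0.0067 -0.0394 0.015 0 0 0; -0.008 -0.0473 0.017 0 0 0; -0.008 -0.0473 0.017 0 0 0; -0.008 -0.0473 0.017 0 0 0"

```text
time: 19.48
eef_pos: [0.5326, 0.21, 0.0662]
tcp_rot: [0.764, 0.646, 0.001, 0.001]
contact_force: [0.9, -0.6, -0.5]
opening: -0.006
```

```bash
python3 look3.py 18
```

```text
[0.5326 0.21   0.0662] [ 0.9 -0.6 -0.5] [ 0.2   0.2   1.93 -0.    1.01  0.37] -0.006393794841047671
side red tab rel H (f,l,up) 32 [-2.4 -8.9 68.9]
side finger z top [ 7.  7.  8.  9. 10. 10. 10. 16.] [ 10.  -7. -74.]
```

View pics/side18.png

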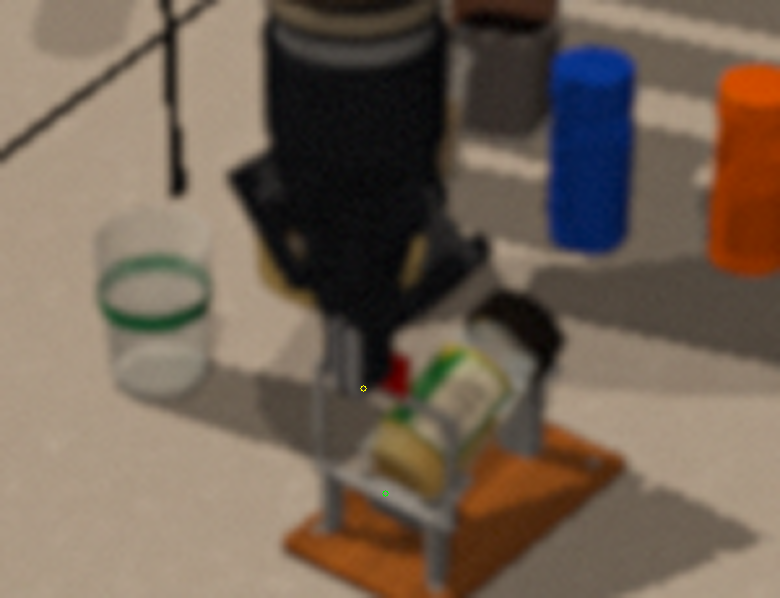

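jog_arm:
  commands: "-0.0017 -0.0099 0.001 0 0 0; -0.0027 -0.0157 0.001 0 0 0; -0.0036 -0.0214 0.0007 0 0 0; -0.0045 -0.0266 -0.0015 0 0 0; -0.0054 -0.0318 -0.004 0 0 0; -0.0062 -0.037 -0.007 0 0 0; -0.0071 -0.0419 -0.0106 0 0 0; -0.0071 -0.0419 -0.0106 0 0 0; -0.0071 -0.0419 -0.0106 0 0 0"

```text
time: 20.7
eef_pos: [0.5253, 0.1681, 0.0554]
tcp_rot: [0.764, 0.646, 0.001, 0.001]
contact_force: [-0.4, -0.9, -0.0]
opening: 0.0
```

```bash
python3 look3.py 19
```

```text
[0.5253 0.1681 0.0554] [-0.4 -0.9 -0. ] [ 0.13  0.17  1.98 -0.    0.98  0.29] 0.00038162929113749907
side red tab rel H (f,l,up) 44 [37.3 -8.4 53.4]
side finger z top [ 0.  1.  1.  2. 16. 17. 18. 18.] [  9.  -4. -68.]
```

View pics/side19.png

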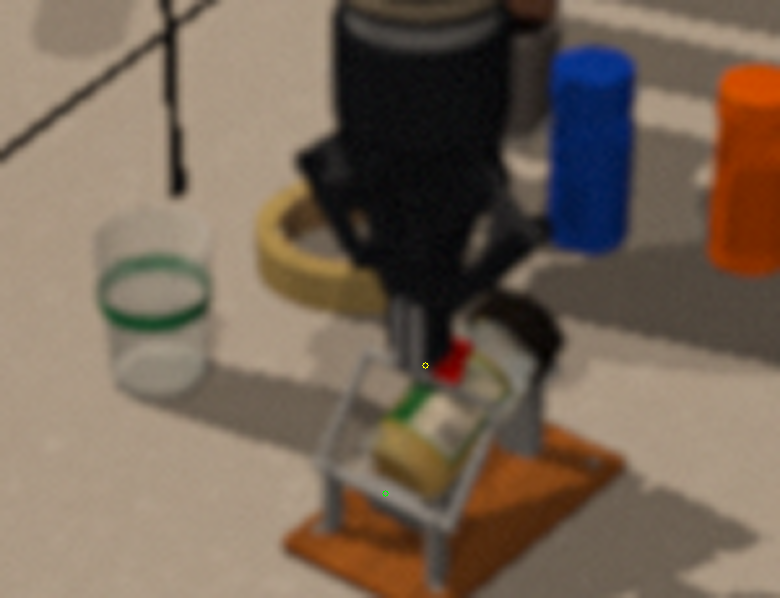

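jog_arm:
  commands: "-0.0004 -0.0023 -0.0015 0 0 0; -0.0008 -0.0046 -0.003 0 0 0; -0.0008 -0.0046 -0.003 0 0 0; -0.0008 -0.0046 -0.003 0 0 0"

```text
time: 21.3
eef_pos: [0.5254, 0.1658, 0.054]
tcp_rot: [0.764, 0.645, 0.003, 0.0]
contact_force: [-0.6, 6.6, 4.4]
opening: -0.0
```

jog_arm:
  commands: "-0.0003 -0.0019 -0.0012 0 0 0; -0.0005 -0.003 -0.002 0 0 0; -0.0005 -0.003 -0.002 0 0 0; -0.0005 -0.003 -0.002 0 0 0"

```text
time: 21.8
eef_pos: [0.5256, 0.1657, 0.0538]
tcp_rot: [0.764, 0.645, 0.006, -0.001]
contact_force: [-2.5, 14.1, 9.8]
opening: -0.003
```

```bash
python3 look3.py 20
```

```text
[0.5256 0.1657 0.0538] [-2.5 14.1  9.8] [0.12 0.17 1.99 0.01 0.98 0.28] -0.0030791547545062086
side red tab rel H (f,l,up) 44 [38.3 -8.5 52.9]
side finger z top [-13. -13. -12. -12. -10.  -5.  15.  19.] [  9.  -5. -69.]
```

View pics/side20.png

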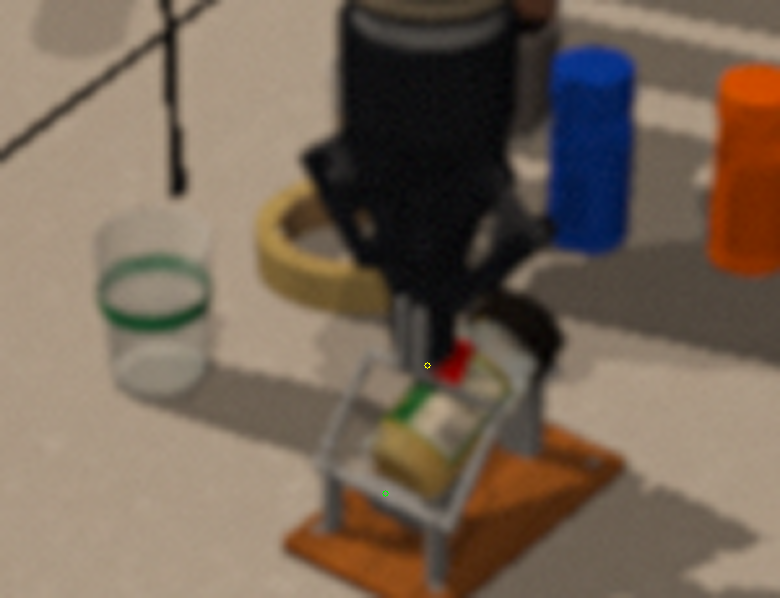

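jog_arm:
  commands: "0.001 0.007 0.003 0 0 0; 0.002 0.014 0.006 0 0 0; 0.002 0.014 0.04 0 0 0; 0.002 0.014 0.1 0 0 0; 0.002 0.0 0.16 0 0 0; -0.05 -0.1 0.2 0 0 0; -0.08 -0.2 0.22 0 0 0; -0.08 -0.25 0.22 0 0 0; -0.08 -0.25 0.22 0 0 0; -0.08 -0.25 0.22 0 0 0; -0.08 -0.25 0.22 0 0 0"

```text
time: 23.28
eef_pos: [0.4438, -0.0909, 0.2705]
tcp_rot: [0.765, 0.644, 0.001, 0.001]
contact_force: [0.5, 0.6, -0.9]
opening: 0.001
```

```bash
python3 look3.py 21
python3 - <<'E'
from plant import *
import cv2
for c in("side","top"):
    d=vision.read_camera(c);b=d["frame"][:,:,::-1];x0,y0=(240,205) if c=="side" else (232,182)
    cv2.imwrite(f"pics/{c}22.png",cv2.resize(b[y0:y0+60,x0:x0+75],None,fx=10,fy=10,interpolation=2))
    cv2.imwrite(f"pics/{c}22f.png",b)
E
```

```text
[ 0.4438 -0.0909  0.2705] [ 0.5  0.6 -0.9] [-0.43 -0.28  2.    0.    1.42 -0.26] 0.0014025863714396338
side red tab rel H (f,l,up) 91 [40.7 -2.  52.7]
side finger z top [-43. -42. -42. -41. -41. -41. -41. -39.] [ 10.  -4. -81.]
top red tab rel H (f,l,up) 45 [44.1 -0.5 54.9]
```

View pics/side22.png

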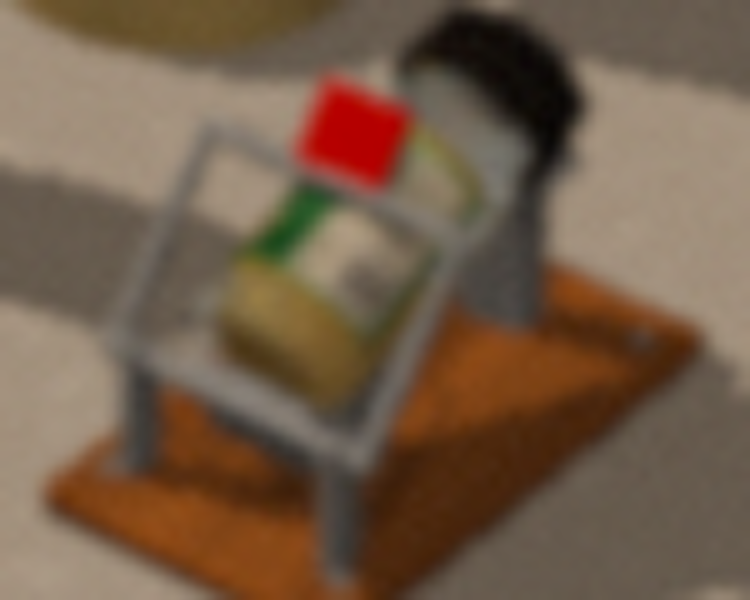

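View pics/top22.png

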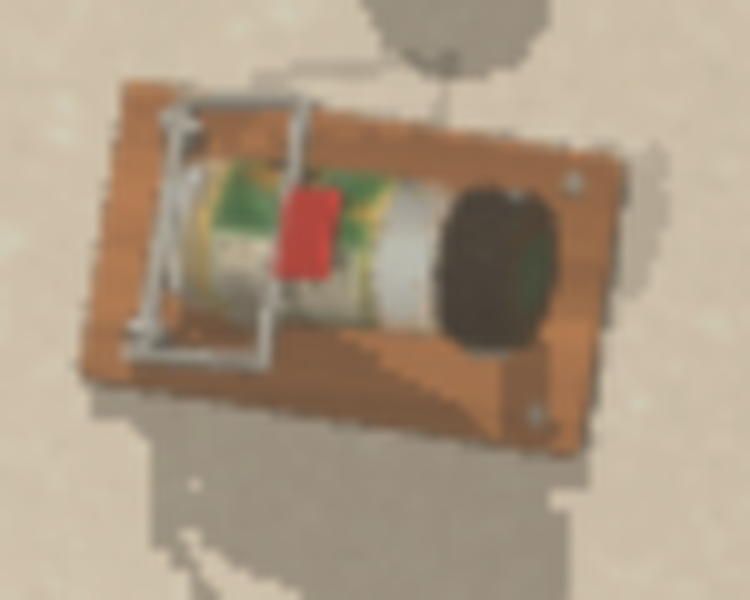

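View pics/top22f.png

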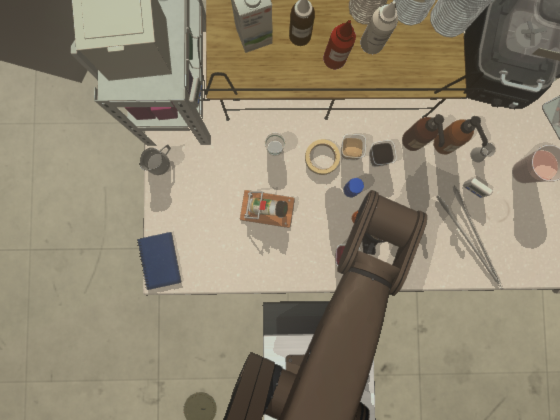

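Run:
```python
from h import *
from plant import *
from scipy.optimize import least_squares
c=foot+.0525*xc
for cam in("side","top"):
    d=vision.read_camera(cam);W=world(d);fr=d["frame"].astype(int)
    t=(W-c)@np.c_[xc,l,zc]*1000;r=np.hypot(t[...,1],t[...,2])
    k=(t[...,0]>-50)&(t[...,0]<55)&(r<29)&(t[...,2]>-12)&~((fr[...,0]>150)&(fr[...,1]<60))
    p=t[k]
    def res(q):return np.hypot(p[:,1]-q[0]-q[2]*p[:,0],p[:,2]-q[1]-q[3]*p[:,0])-21.3
    o=least_squares(res,[0,0,0,0],loss="soft_l1",f_scale=2);print(cam,len(p),"lat,norm,slopes",o.x.round(3),abs(o.fun).mean().round(2))
    dark=(abs(t[...,1])<30)&(t[...,2]>-25)&(t[...,2]<30)&(t[...,0]>20)&(t[...,0]<75)&(fr.max(-1)<70);v=t[dark];print(" lid along",np.percentile(v[:,0],[1,50,99]).round(1))
    d0=pickle.load(open(cam+"0.pkl","rb"))
    df=(np.abs(fr-d0["frame"].astype(int)).max(-1)>40);cv2.imwrite(f"pics/diff_{cam}.png",np.where(df[...,None],255,fr[...,::-1]).astype(np.uint8))
cv2.imwrite("pics/side23.png",cv2.imread("pics/side22f.png"))
```

```text
side 618 lat,norm,slopes [ 0.08   1.53   0.003 -0.016] 1.69
 lid along [27.8 36.2 49.5]
top 515 lat,norm,slopes [-0.173  1.615 -0.005 -0.012] 2.35Traceback (most recent call last):
  File "<stdin>", line 12, in <module>
    return _quantile_unchecked(
        a, q, axis, out, overwrite_input, method, keepdims, weights)
    return _ureduce(a,
                    func=_quantile_ureduce_func,
    ...<5 lines>...
                    overwrite_input=overwrite_input,
                    method=method)
    r = func(a, **kwargs)
    result = _quantile(arr,
                       quantiles=q,
    ...<2 lines>...
                       out=out,
                       weights=wgt)
    slices_having_nans = np.isnan(arr[-1, ...])
                                  ~~~^^^^^^^^^
IndexError: index -1 is out of bounds for axis 0 with size 0
```

View pics/diff_side.png

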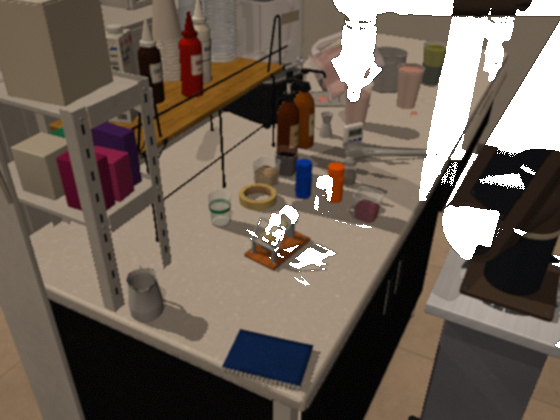

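```bash
python3 -c "
from plant import *
print(ctrl.sign_off(),get_state()['time'])"
```

```text
the job is handed in; nothing more can be done
the job is handed in; nothing more can be done
```

The green-label jar is lying in the cradle with its base at the foot stop and its dark lid at the raised end. The wire keeper is swung over it onto its stop. I handed the job in at about 24 s of the 48 s allowed, with the arm clear of everything.

**How it was done:** I gripped the jar from the side and set it down in the cradle. I slid it down until it met the foot stop, where it stopped moving and the push rose to about 17 N. After letting go I pushed the red tab over with the shut fingertips until it would go no further, at about 17 N.

**Last checks:**
- **Jar:** the cylinder fits from both cameras put its axis within about 2 mm of the seat, at the right slope.
- **Keeper:** the tab measured 40.7 to 44.1 mm ahead of the hinge and 53 to 55 mm above it. The expected closed position is about 44 and 51 mm. That is 2 to 4 mm high, about the error in the camera readings. I judged it closed on its stop from that and from the hard stop, and did not measure the gap between the cross bar and the jar.
- **Other things:** comparing the side picture with the first one showed no change at the milk jug, the tub or the blue and orange look-alikes. I made no separate check of the shaker, which stands behind the orange one. The last check script stopped on an error in the top view, so the same comparison was not made there; the arm also hid the tub and the orange look-alike in that view.

**Disagreements:** the cameras showed the shut fingertips about 40 mm short of the reported tool point. I followed the camera measurements for the grasp and the keeper push, and both came out right. The keeper's starting angle also read about 8° less than the 45° given.

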